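# Set out a transformer kit on its shadow tiles

## Robot

A 6-joint arm with a two-finger parallel gripper is mounted at the origin on a cart in front of the work surface, level with it; the furniture and walls round the work are solid. World frame = base frame: x ahead of the robot, y to its left, z up, the work surface at z = 0. Lengths are in m, angles in rad, forces in N, time in s.
With the tool pointing down it reaches from about 0.275 to 0.775 m from the base axis. Payload 14.6 kg.
Tool frame: the origin (TCP) lies between the finger pads; the fingertips stand 11 mm ahead of it and the grasp point (between the pads) lies 8 mm behind it; y points along the fingers, z is the direction in which the jaws open and shut, and the axes are right-handed (so a half turn about y gives the same grasp; the last joint's range is limited). The gripper opens to 85 mm and grips with 20 to 120 N. Pads are 22 mm wide; open, the fingers measure 114 mm over their backs; the gripper's body (76 mm by 85 mm) begins 54 mm behind the grasp point. The pads swing forward as they close: fully open they stand 13 mm farther back than shut.
Start: joints at [-1.427, 0.263, -0.048, 1.259, 0, 1.415], TCP at [0.155, -0.502, 0.242] pointing down, gripper open.
Joint ranges: [-2.65, 2.65], [-0.89, 1.7], [-1.18, 1.37], [-2.13, 2.11], [-1.35, 1.29], [-3.14, 3.14]. Speed limits (rad/s): [1.89, 1.89, 2.57, 2.79, 3.14, 3.14].

## Interface

Orientations are given as a unit quaternion [w, x, y, z].
In Python, from cell import * gives the robot as it stands. The module is installed in compiled form; this text tells all that it offers.
- The arm moves only by the tool servo_tool, never from a script. Its argument "series" is a list that holds one entry, the list of rows, each a list of 7 numbers: the shift along the tool's x, y, z in cm, then the turn, a rotation vector about the tool's x, y, z in rad, then the closure, from 0 (fully open) to 1 (shut). In form: [[[dx, dy, dz, ax, ay, az, grip], ...]]. A call has exactly 8 rows; each row shifts and turns the commanded pose from where the row before left it, along the tool's axes as they then stand; what a row does not reach is not made up. A row lasts 1/12 s, in which the tool goes at most 41.7 mm and 7.16 degrees, less where a joint would pass 70% of its speed; a pose out of reach is approached as far as the arm can. A call is refused whole if a number of a shift passes 4.17 or a number of a turn 0.125, either way. A call with a gripper value outside its range is refused whole. The fingers move at their own pace and stop on an object; the grip force is fixed at half the most. Time passes only in rows, so rows that do not move let the fingers close, or fill a call up. It gives the time, the measured TCP pose, the force and the opening at its end, in the units of the state.
- state(): the state, without advancing time (a new reading comes with each control period).
- get_image(name): name is "side" or "top"; returns a dict with "frame" (420x560x3 uint8, red, green, blue), "z_map" (420x560 float32, m along the optical axis (not along the pixel's ray), 0 where there is no reading), "camera_matrix" (3x3 intrinsics, pixels), "extrinsics" (4x4, takes a point from camera to world coordinates). Camera axes: x right, y down, z forward; pixel columns grow to the right and rows downward; lengths in m; the calibration is good to about 2 mm. A picture is of the moment at which its call begins.
- finish_job(): hands the job in, once; it reports no verdict.
The state is a dict: "time": time; "qpos": joint angles; "qvel": joint speeds; "joint_torque": joint torques, N m; "tcp_pos": TCP position; "eef_rot": TCP orientation; "ft_force": force on the tool from outside, world axes, zero at the start; "ft_torque": the same for the moment, N m; "grip_width": finger opening in m.
Only numpy, scipy, OpenCV 4.12 (cv2) and the standard library are available. Lean on these libraries where they do the work, as an engineer would, in place of code of your own. Each camera call takes 0.05 s, during which the arm holds its last target.

## Task

Set out the parts for the next transformer: put the large core, the small core, the terminal strip and the square mounting plate each flat on the wooden tile whose black silhouette has its shape and size, centred on the silhouette and, for the strip and the plate, turned to line up with it. Leave the tub and the tape roll where they stand.

Things in the scene. Friction and masses are not known exactly. Their poses are not given: they have to be found in the camera images.
- large_core_mid (a point): Large bare strip-wound steel core: a grey flat ring lying on the bench, 64 mm outside diameter (66 mm over the tape end at its +y), 22 mm high. Its hole (34 mm) is only seen, fingers cannot enter: grasp it from outside across the diameter. This point is its centre, half-way up (11 mm above its underside). z up. About 0.33 kg (varies).
- small_core_mid (a point): Small plain grey core: a ring lying on the bench, 40 mm outside and 20 mm inside diameter, 18 mm high. This point is its centre, half-way up (9 mm above its underside). z up. About 0.08 kg.
- strip_mid (a point): Cream screw-terminal strip lying on the bench, 20 mm wide (x) and 102 mm long (y), 14 mm high over the screws; its solid body is 11 mm high. This point is its centre, 5.5 mm above its underside. z up. Grasp it across the 20 mm width. About 0.045 kg.
- plate_mid (a point): Square bright steel mounting plate lying on the bench, 50 x 50 x 12 mm, with a 14 mm bolt hole in its middle. This point is its centre, half-way up (6 mm). x and y run parallel to its sides, z up. Every quarter turn is the same. About 0.16 kg.
- tile_large_ring_top (a point): Fixed plywood tile, 76 x 112 x 8 mm, lying flat on the bench, screwed at its corners; a flat black silhouette is drawn on its top: a ring 64 mm outside, 34 mm inside. This point is the centre of the silhouette and of the tile's top face (8 mm above the bench). x runs along the tile's short side, y along its long side, z up. Belongs to the large core.
- tile_small_ring_top (a point): Fixed plywood tile, 76 x 112 x 8 mm, lying flat on the bench, screwed at its corners; a flat black silhouette is drawn on its top: a ring 40 mm outside, 20 mm inside. This point is the centre of the silhouette and of the tile's top face (8 mm above the bench). x runs along the tile's short side, y along its long side, z up. Belongs to the small core.
- tile_bar_top (a point): Fixed plywood tile, 76 x 112 x 8 mm, lying flat on the bench, screwed at its corners; a flat black silhouette is drawn on its top: a bar 20 mm (x) by 102 mm (y). This point is the centre of the silhouette and of the tile's top face (8 mm above the bench). x runs along the tile's short side, y along its long side, z up. Belongs to the terminal strip.
- tile_square_top (a point): Fixed plywood tile, 76 x 112 x 8 mm, lying flat on the bench, screwed at its corners; a flat black silhouette is drawn on its top: a square 50 mm on a side, parallel to the tile, with a 14 mm hole. This point is the centre of the silhouette and of the tile's top face (8 mm above the bench). x runs along the tile's short side, y along its long side, z up. Belongs to the square plate.
- tub_mid (a point): Small open grey plastic tub with offcuts, 71 mm across, 40 mm high, loose among the parts; a bystander. This point is its centre, half-way up.
- roll_mid (a point): Roll of yellow winding tape lying flat, about 82 mm across, 19 mm high, loose on the bench; a bystander. Behind it stands a fixed toggle clamp, and at the right behind the parts a fixed drawer cabinet with a drawer partly open: carried with the fingertips 0.27 m above the bench, parts pass clear of both. This point is its centre, half-way up.
There are look-alikes about, which are no part of the job. Leave any blue or purple look-alike of the part that bears plate_mid alone.

How it is judged:
By the outcome, as a careful person would: the job done as asked, in the order asked, and still so for the second after the job is handed in, with the robot touching nothing.
It also fails if it takes over 128 s, if anything falls off the work surface, if the arm or the gripper's body presses on something with over 40 N, if the wrist force passes 120 N, or if a joint passes its speed limit or range.

## Working session

There is one attempt and no reset: what is moved stays moved. The work goes in short steps, Python scripts to look and compute and a tool call to move; the robot and the scene stay as the last step left them, time stands still between calls to the robot, and variables do not carry over. Pictures are saved under pics/ and viewed, and the job is handed in when it is done.

Besides the shell and the picture viewer there is one more tool, called after "Call:" as name(argument=value, ...) on one line, values as JSON. servo_tool: Moves the arm, as the interface text tells. Its arguments: {"type":"object","properties":{"series":{"type":"array","items":{"type":"array","items":{"type":"array","items":{"type":"number"}}}}},"required":["series"]}

```bash
mkdir -p pics
cat > h.py <<'E'
from cell import *
import numpy as np, cv2
def grab(name,fn=None):
    d=get_image(name)
    if fn: cv2.imwrite(fn,d['frame'][:,:,::-1])
    return d
def ray(d,u,v,z):
    K=d['camera_matrix'];T=d['extrinsics']
    r=T[:3,:3]@np.linalg.inv(K)@np.array([u,v,1.]);o=T[:3,3]
    return (o+r*(z-o[2])/r[2])
def proj(d,p):
    T=np.linalg.inv(d['extrinsics']);c=T[:3,:3]@np.array(p)+T[:3,3];q=d['camera_matrix']@c
    return q[:2]/q[2]
def cloud(d):
    K=d['camera_matrix'];T=d['extrinsics'];z=d['z_map'].astype(float)
    v,u=np.indices(z.shape)
    P=np.stack([(u-K[0,2])/K[0,0]*z,(v-K[1,2])/K[1,1]*z,z],-1)
    return P@T[:3,:3].T+T[:3,3]
E
python3 - <<'E'
from h import *
import pickle
s=state();print(s)
for n in('top','side'):
    d=grab(n,f'pics/{n}0.png');pickle.dump(d,open(n+'0.pkl','wb'));print(n,d['camera_matrix'],d['extrinsics'].round(4))
E
```

```text
{'time': 0.0, 'qpos': array([-1.42726431e+00,  2.63514369e-01, -4.89242493e-02,  1.25939470e+00,
        2.37728481e-05,  1.41549871e+00]), 'qvel': array([-5.37033267e-04,  8.98332962e-04,  6.75544400e-04,  1.22183007e-03,
       -6.76665244e-05, -9.51644042e-05]), 'joint_torque': array([-3.07125025e-03, -6.37629533e+01,  3.84571731e+01,  1.36846566e-02,
       -1.77950342e-04,  9.45569468e-06]), 'tcp_pos': array([ 0.15452659, -0.50147663,  0.24183418]), 'eef_rot': array([ 0.1052701 , -0.10524898,  0.69959493, -0.69886178]), 'ft_force': array([-0.37229236, -0.4391881 ,  0.87489879]), 'ft_torque': array([-0.0373906 ,  0.05085106, -0.01765218]), 'grip_width': 0.08537837562190455}
top [[518.3539708    0.         273.07913372]
 [  0.         518.3539708  201.32769422]
 [  0.           0.           1.        ]] [[ 0.008  -0.9963  0.085   0.3611]
 [-1.     -0.0078  0.0025  0.0578]
 [-0.0018 -0.085  -0.9964  1.7068]
 [ 0.      0.      0.      1.    ]]
side [[405.49273791   0.         279.46863235]
 [  0.         405.49273791 208.7477578 ]
 [  0.           0.           1.        ]] [[-0.9993  0.009   0.0349  0.4566]
 [-0.0285  0.3979 -0.917   1.2155]
 [-0.0222 -0.9174 -0.3974  0.552 ]
 [ 0.      0.      0.      1.    ]]
```

View pics/top0.png

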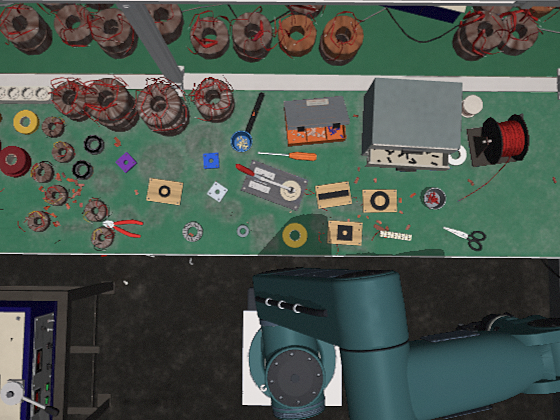

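View pics/side0.png

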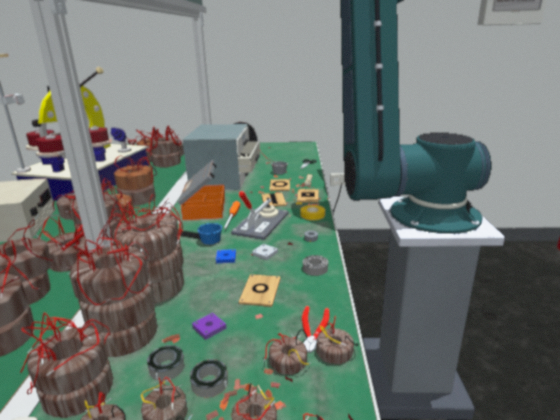

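Run:
```python
import cv2
a=cv2.imread('pics/top0.png')
cv2.imwrite('pics/c1.png',cv2.resize(a[140:260,130:330],None,fx=4,fy=4,interpolation=2))
cv2.imwrite('pics/c2.png',cv2.resize(a[140:260,300:500],None,fx=4,fy=4,interpolation=2))
```

```text
(no output)
```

View pics/c1.png

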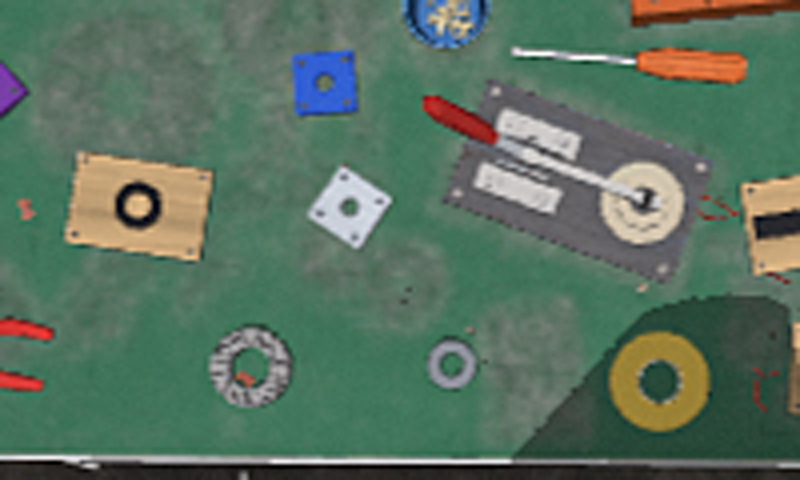

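View pics/c2.png

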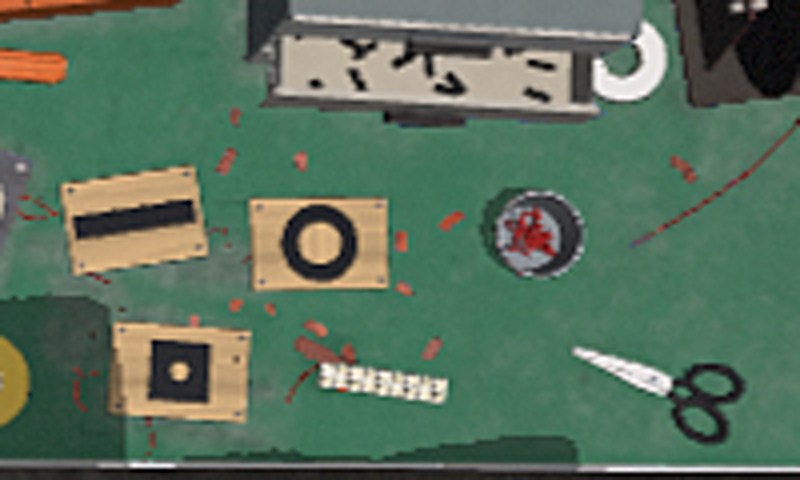

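```bash
cat > m.py <<'E'
from h import *
def fm(d,box,f,N=4):
    """mask by f(hsv,rgb) on upsampled crop; filled biggest contour"""
    x0,y0,x1,y1=box
    c=d['frame'][y0:y1,x0:x1]
    c=cv2.resize(c,None,fx=N,fy=N,interpolation=cv2.INTER_CUBIC)
    hsv=cv2.cvtColor(c,cv2.COLOR_RGB2HSV).astype(int)
    m=f(hsv,c.astype(int)).astype(np.uint8)*255
    m=cv2.morphologyEx(m,cv2.MORPH_CLOSE,np.ones((7,7)))
    cs,_=cv2.findContours(m,cv2.RETR_EXTERNAL,cv2.CHAIN_APPROX_NONE)
    k=max(cs,key=cv2.contourArea)
    P=(k[:,0,:]+.5)/N-.5+np.array([x0,y0])
    return P,m
def world(d,P,z): return np.array([ray(d,u,v,z)[:2] for u,v in P])
def meas(d,P,z):
    W=world(d,P,z); k=(W*1e5).astype(np.float32).reshape(-1,1,2)
    M=cv2.moments(k);c=np.array([M['m10'],M['m01']])/M['m00']/1e5
    r=cv2.minAreaRect(k)
    b=cv2.boxPoints(r)/1e5
    e=[b[1]-b[0],b[2]-b[1]]; e=max(e,key=np.linalg.norm)
    a=np.degrees(np.arctan2(e[1],e[0]))%180
    return c.round(4),(np.array(r[0])/1e5).round(4),(np.array(sorted(r[1]))/1e5).round(4),round(a,1)
notgreen=lambda h,c:(h[...,1]<75)&(h[...,2]>85)
black=lambda h,c:h[...,2]<70
light=lambda h,c:(h[...,2]>125)&(h[...,1]<110)
wood=lambda h,c:(h[...,0]<28)&(h[...,1]>50)&(h[...,2]>120)
E
python3 - <<'E'
import pickle
from m import *
d=pickle.load(open('top0.pkl','rb'))
items=dict(large=((178,216,208,246),notgreen,.011),small=((233,221,253,241),notgreen,.009),plate=((203,176,232,205),light,.006),
strip=((377,227,415,245),lambda h,c:(h[...,2]>110)&(h[...,1]<100)&(c[...,0]>=c[...,1]-8),.0055),
tL=((366,188,394,212),black,.008),tS=((156,182,174,200),black,.008),tB=((316,186,352,204),black,.008),tQ=((335,222,355,242),black,.008),
wL=((355,184,405,216),wood,.004),wS=((140,174,190,208),wood,.004),wB=((310,178,356,212),wood,.004),wQ=((324,216,366,250),wood,.004))
C=cloud(d)
for n,(b,f,z) in items.items():
    P,m=fm(d,b,f);print(n,*meas(d,P,z),'px',P.mean(0).round(1)); cv2.imwrite(f'/tmp/{n}.png',m)
    if 0: pass
for u,v in((193,222),(217,184),(165,200),(350,243),(230,210)): print(u,v,C[v,u].round(4))
E
cd /tmp
python3 - <<'E'
import cv2,numpy as np
L=[cv2.copyMakeBorder(x,0,max(0,150-x.shape[0]),0,max(0,210-x.shape[1]),0,value=90)[:150,:210] for x in [cv2.imread(f'/tmp/{n}.png',0) for n in 'large small plate strip tL tS tB tQ wL wS wB wQ'.split()]]
cv2.imwrite('pics/masks.png',np.vstack([np.hstack(L[i:i+3]) for i in (0,3,6,9)]))
E
```

```text
large [0.405  0.3262] [0.4048 0.3263] [0.066  0.0665] 30.7 px [192.4 231.4]
small [0.4125 0.1528] [0.4094 0.1556] [0.0532 0.0646] 0.7 px [246.9 229.9]
plate [0.5366 0.2485] [0.5296 0.2504] [0.0618 0.0721] 147.0 px [216.5 193. ]
strip [ 0.3986 -0.3376] [ 0.3979 -0.3381] [0.0234 0.1048] 80.4 px [394.9 235. ]
tL [ 0.5125 -0.2876] [ 0.5124 -0.287 ] [0.06   0.0603] 179.5 px [379.4 200.3]
tS [0.5379 0.4218] [0.5382 0.4219] [0.0355 0.0358] 1.4 px [164.1 190.8]
tB [ 0.5308 -0.1354] [ 0.531  -0.1352] [0.0185 0.0978] 99.1 px [333.1 194.3]
tQ [ 0.4061 -0.172 ] [ 0.4061 -0.1719] [0.0468 0.0479] 176.6 px [344.3 232.4]
wL [ 0.5121 -0.2879] [ 0.5115 -0.2876] [0.0761 0.1132] 90.4 px [379.1 200.4]
wS [0.5377 0.4221] [0.5377 0.4221] [0.0771 0.1144] 82.2 px [164.2 191.1]
wB [ 0.5301 -0.1352] [ 0.5274 -0.1358] [0.0831 0.1135] 98.8 px [332.7 195. ]
wQ [ 0.4063 -0.1738] [ 0.4101 -0.173 ] [0.0856 0.1127] 86.7 px [344.5 232. ]
193 222 [0.4352 0.3215 0.0245]
217 184 [0.5613 0.2469 0.014 ]
165 200 [0.3611 0.0578 1.7068]
350 243 [ 0.3714 -0.1894  0.0138]
230 210 [0.4767 0.2038 0.003 ]
```

View pics/masks.png

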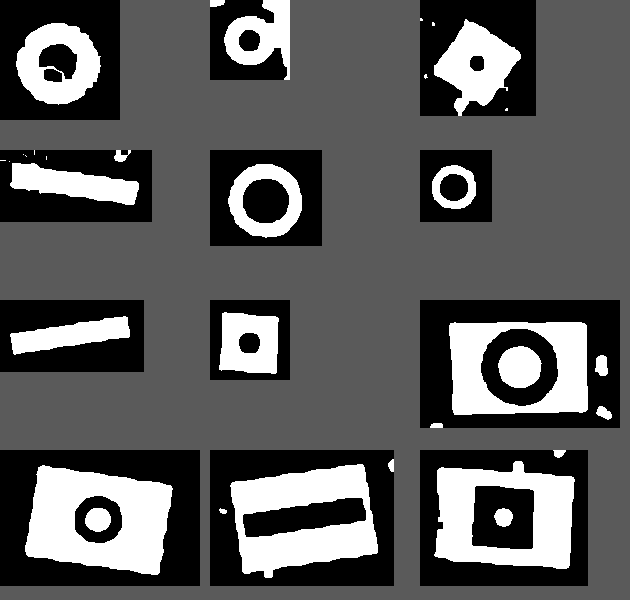

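```bash
python3 - <<'E'
import pickle
from m import *
d=pickle.load(open('top0.pkl','rb'))
for n,b,f,z in [('small',(235,221,251,241),lambda h,c:(c[...,2]>c[...,1]-2)&(h[...,2]>95),.009),
 ('plate',(206,179,229,205),lambda h,c:(h[...,2]>150)&(h[...,1]<60),.006),
 ('blue',(200,150,225,172),lambda h,c:(h[...,0]>100)&(h[...,1]>120),.006),
 ('large',(178,216,208,246),lambda h,c:(h[...,1]<60)&(h[...,2]>60),.011),
 ('roll',(280,218,312,252),lambda h,c:(h[...,0]<30)&(h[...,1]>90)&(h[...,2]>70),.0095),
 ('tub',(415,180,455,215),lambda h,c:(c[...,0]>c[...,1]-5),.02)]:
    P,m=fm(d,b,f);print(n,*meas(d,P,z)); cv2.imwrite(f'/tmp/x{n}.png',m)
s=pickle.load(open('side0.pkl','rb'))
for n,p in dict(large=(.405,.3262,.022),small=(.4125,.1528,.018),plate=(.5366,.2485,.012),tS=(.538,.422,.008),tL=(.5123,-.2876,.008)).items(): print(n,proj(s,p).round(1))
a=s['frame'][:,:,::-1][150:310,180:340];cv2.imwrite('pics/s1.png',cv2.resize(a,None,fx=3.7,fy=3.7,interpolation=2))
E
cd /tmp
python3 - <<'E'
import cv2,numpy as np
L=[cv2.copyMakeBorder(x,0,max(0,150-x.shape[0]),0,max(0,210-x.shape[1]),0,value=90)[:150,:210] for x in [cv2.imread(f'/tmp/x{n}.png',0) for n in 'small plate blue large roll tub'.split()]]
cv2.imwrite('pics/masks2.png',np.vstack([np.hstack(L[i:i+3]) for i in (0,3)]))
E
```

```text
small [0.4089 0.1615] [0.409  0.1614] [0.0376 0.0385] 90.5
plate [0.538  0.2478] [0.5381 0.2477] [0.0519 0.0524] 56.7
blue [0.6412 0.2703] [0.6414 0.2705] [0.0525 0.0529] 4.9
large [0.4052 0.3257] [0.4051 0.3256] [0.0657 0.0665] 117.6
roll [ 0.3965 -0.0082] [ 0.3963 -0.0082] [0.0804 0.0807] 45.3
tub [ 0.5195 -0.464 ] [ 0.52   -0.4634] [0.071  0.0712] 178.8
large [314.5 261. ]
small [308.9 231.5]
plate [264.6 249.6]
tS [259.5 287.6]
tL [279.3 183.7]
```

View pics/masks2.png

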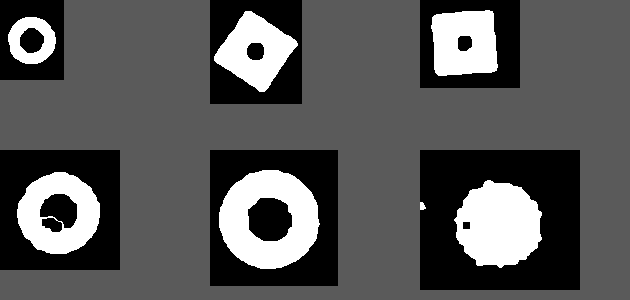

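View pics/s1.png

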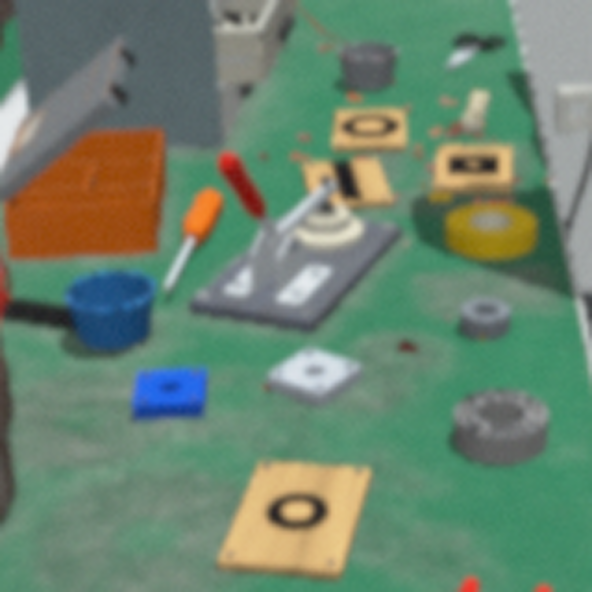

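```bash
cat > g.py <<'E'
from h import *
from scipy.spatial.transform import Rotation as Ro
def rep(x=None,y=None,z=None,yaw=None):
    s=state();q=s['eef_rot'];R=Ro.from_quat([q[1],q[2],q[3],q[0]]).as_matrix();p=s['tcp_pos']
    cy=np.degrees(np.arctan2(R[1,2],R[0,2]))
    print('t',round(s['time'],2),'tcp',p.round(4),'jaw yaw',cy.round(2),'j6',s['qpos'][5].round(2),'w',round(s['grip_width'],4),'f',s['ft_force'].round(1),'down',R[:,1].round(4))
    if x is None:return
    D=0.
    if yaw is not None:
        D=(yaw-cy+90)%180-90
        # turn about tool y (down): +a => world yaw -a
        print('turn about tool y (rad): %.3f'%(-np.radians(D)), 'rows %.2f'%(abs(np.radians(D))/.125))
    c=np.radians(cy+D)
    R2=Ro.from_euler('z',D,degrees=True).as_matrix()@R
    for lab,RR in(('now',R),('after turn',R2)):
        print(lab,'shift cm (tool x,y,z):',(RR.T@(np.array([x,y,z])-p)*100).round(2))
    # tilt correction
    e=np.cross(R[:,1],[0,0,-1]);print('tilt fix tool rotvec',(R.T@e).round(4))
E
python3 - <<'E'
from g import *
rep(.42,-.2,.3,30)
rep(.405,.3258,.3,90)
import pickle
from m import *
d=pickle.load(open('top0.pkl','rb'))
for n,b,f,z in [('strip',(377,227,415,245),lambda h,c:(h[...,2]>110)&(h[...,1]<100)&(c[...,0]>=c[...,1]-8),.0055),('bar',(316,186,352,204),black,.008)]:
    P,m=fm(d,b,f);M=cv2.moments(m)
    W=world(d,P,z);k=cv2.convexHull((W*1e4).astype(np.float32));mm=cv2.moments(k)
    print(n,np.degrees(.5*np.arctan2(2*mm['mu11'],mm['mu20']-mm['mu02']))%180)
E
```

```text
t 0.1 tcp [ 0.1545 -0.5015  0.2419] jaw yaw -72.88 j6 1.42 w 0.0855 f [ 0.7  0.5 -0.5] down [-1.e-04  9.e-04 -1.e+00]
turn about tool y (rad): 1.346 rows 10.77
now shift cm (tool x,y,z): [-34.25  -5.79 -21.01]
after turn shift cm (tool x,y,z): [ 12.84  -5.78 -38.07]
tilt fix tool rotvec [ 0.0009  0.     -0.0002]
t 0.1 tcp [ 0.1545 -0.5015  0.2419] jaw yaw -72.88 j6 1.42 w 0.0855 f [ 0.7  0.5 -0.5] down [-1.e-04  9.e-04 -1.e+00]
turn about tool y (rad): 0.299 rows 2.39
now shift cm (tool x,y,z): [-48.29  -5.74 -71.7 ]
after turn shift cm (tool x,y,z): [-25.05  -5.73 -82.74]
tilt fix tool rotvec [ 0.0009  0.     -0.0002]
strip 81.90119787886104
bar 99.22162783678793
```

Call:
servo_tool(series=[[[0,-2,0,0,0.1,0,0],[0,-2,0,0,0.1,0,0],[0,-2,0,0,0.1,0,0],[-2.66,0,-3.02,0,0,0,0],[-2.66,0,-3.02,0,0,0,0],[-2.66,0,-3.02,0,0,0,0],[-2.66,0,-3.02,0,0,0,0],[-2.66,0,-3.02,0,0,0,0]]])

```text
time: 0.77
tcp_pos: [0.2884, -0.3492, 0.3021]
eef_rot: [-0.001, 0.001, 0.707, -0.707]
ft_force: [0.9, -0.3, 0.2]
grip_width: 0.0857
```

Call:
servo_tool(series=[[[-2.66,0,-3.02,0,0,0,0],[-2.66,0,-3.02,0,0,0,0],[-2.66,0,-3.02,0,0,0,0],[-2.66,0,-3.02,0,0,0,0],[-2.66,0,-3.02,0,0,0,0],[0,0,-4,0,0,0,0],[0,0,-4,0,0,0,0],[0,0,-4,0,0,0,0]]])

```text
time: 1.43
tcp_pos: [0.4208, -0.0782, 0.3019]
eef_rot: [-0.001, 0.0, 0.707, -0.707]
ft_force: [1.0, 1.5, -0.1]
grip_width: 0.0855
```

```bash
python3 -c "
from g import *
rep(.405,.3258,.3,90)"
```

```text
t 1.43 tcp [ 0.4208 -0.0782  0.3019] jaw yaw -90.07 j6 2.77 w 0.0855 f [ 1.   1.5 -0.1] down [-8.e-04  4.e-04 -1.e+00]
turn about tool y (rad): -0.001 rows 0.01
now shift cm (tool x,y,z): [  1.63   0.2  -40.4 ]
after turn shift cm (tool x,y,z): [  1.58   0.2  -40.4 ]
tilt fix tool rotvec [ 0.0004 -0.      0.0008]
```

Call:
servo_tool(series=[[[0,0,0,0,-0.12,0,0],[0,0,0,0,-0.12,0,0],[0,0,0,0,-0.12,0,0],[0,0,0,0,-0.12,0,0],[0,0,0,0,-0.12,0,0],[0,0,0,0,-0.12,0,0],[0,0,0,0,-0.12,0,0],[0,0,0,0,-0.12,0,0]]])

```text
time: 2.1
tcp_pos: [0.4209, -0.08, 0.3021]
eef_rot: [0.328, -0.328, 0.627, -0.626]
ft_force: [-0.4, -0.6, -0.3]
grip_width: 0.0852
```

Call:
servo_tool(series=[[[0,0,0,0,-0.12,0,0],[0,0,0,0,-0.12,0,0],[0,0,0,0,-0.12,0,0],[0,0,0,0,-0.12,0,0],[0,0,0,0,-0.13,0,0],[-4,0,-0.16,0,0,0,0],[-4,0,-0.16,0,0,0,0],[-4,0,-0.16,0,0,0,0]]])

```text
refused, turn out of range in row 5
```

```bash
python3 -c "
from g import *
rep(.405,.3258,.3,0)
import pickle
C=cloud(pickle.load(open('top0.pkl','rb')))
m=(C[...,2]>.03)&(C[...,2]<.5)&(C[...,0]>.4)
for lo in np.arange(-.6,.3,.1):
    k=m&(C[...,1]>lo)&(C[...,1]<lo+.1)
    if k.sum(): i=np.argmin(np.where(k,C[...,0],9));p=C.reshape(-1,3)[i];kk=k&(C[...,0]<.7);print(lo.round(1),p.round(3),C[kk][:,2].max().round(3) if kk.any() else '')
"
```

```text
t 2.1 tcp [ 0.4209 -0.08    0.3021] jaw yaw -34.72 j6 1.8 w 0.0852 f [-0.4 -0.6 -0.3] down [-5.e-04  2.e-04 -1.e+00]
turn about tool y (rad): -0.606 rows 4.85
now shift cm (tool x,y,z): [-32.45   0.22 -24.42]
after turn shift cm (tool x,y,z): [-40.58   0.21  -1.59]
tilt fix tool rotvec [0.0005 0.     0.0001]
-0.6 [ 0.687 -0.598  0.102] 0.102
-0.5 [ 0.483 -0.457  0.038] 0.213
-0.4 [ 0.596 -0.37   0.107] 0.218
-0.3 [ 0.61  -0.297  0.113] 0.213
-0.2 [ 0.702 -0.104  0.056] 
-0.1 [ 0.522 -0.002  0.034] 0.072
-0.0 [0.521 0.011 0.037] 0.073
0.1 [0.562 0.108 0.043] 0.156
0.2 [0.69  0.201 0.037] 0.043
```

Call:
servo_tool(series=[[[0,0,0,0,-0.12,0,0],[0,0,0,0,-0.12,0,0],[0,0,0,0,-0.12,0,0],[0,0,0,0,-0.12,0,0],[0,0,0,0,-0.12,0,0],[-4,0,-0.16,0,0,0,0],[-4,0,-0.16,0,0,0,0],[-4,0,-0.16,0,0,0,0]]])

```text
time: 2.77
tcp_pos: [0.4173, 0.0409, 0.3021]
eef_rot: [0.496, -0.497, 0.504, -0.503]
ft_force: [0.5, -0.8, 0.3]
grip_width: 0.085
```

Call:
servo_tool(series=[[[-4,0,-0.16,0,0,0,0],[-4,0,-0.16,0,0,0,0],[-4,0,-0.16,0,0,0,0],[-4,0,-0.16,0,0,0,0],[-4,0,-0.16,0,0,0,0],[-4,0,-0.16,0,0,0,0],[-4,0,-0.16,0,0,0,0],[0,0,0,0,0,0,0]]])

```text
time: 3.43
tcp_pos: [0.409, 0.3254, 0.3012]
eef_rot: [0.498, -0.498, 0.502, -0.501]
ft_force: [1.1, -0.1, -0.8]
grip_width: 0.0854
```

```bash
python3 -c "
from g import *
rep(.405,.3258,.012,0)"
```

```text
t 3.43 tcp [0.409  0.3254 0.3012] jaw yaw -0.43 j6 2.09 w 0.0854 f [ 1.1 -0.1 -0.8] down [-1.3e-03  8.0e-04 -1.0e+00]
turn about tool y (rad): -0.008 rows 0.06
now shift cm (tool x,y,z): [-2.000e-02  2.892e+01 -3.600e-01]
after turn shift cm (tool x,y,z): [-2.000e-02  2.892e+01 -3.600e-01]
tilt fix tool rotvec [ 0.0013  0.     -0.0007]
```

Call:
servo_tool(series=[[[0,3.5,-0.2,0,-0.008,0,0],[0,4,-0.2,0,0,0,0],[0,4,0,0,0,0,0],[0,4,0,0,0,0,0],[0,4,0,0,0,0,0],[0,4,0,0,0,0,0],[0,3,0,0,0,0,0],[0,0,0,0,0,0,0]]])

```text
time: 4.1
tcp_pos: [0.4029, 0.3184, 0.0325]
eef_rot: [0.496, -0.502, 0.502, -0.5]
ft_force: [-2.0, -0.3, -0.7]
grip_width: 0.0853
```

```bash
python3 -c "
from g import *
rep(.405,.3258,.012,0)
d=grab('side');a=d['frame'][:,:,::-1][170:330,220:420];cv2.imwrite('pics/s2.png',cv2.resize(a,None,fx=4,fy=4,interpolation=2))
"
```

```text
t 4.1 tcp [0.4029 0.3184 0.0325] jaw yaw -0.24 j6 2.08 w 0.0853 f [-2.  -0.3 -0.7] down [-0.0072 -0.004  -1.    ]
turn about tool y (rad): -0.004 rows 0.03
now shift cm (tool x,y,z): [-0.75  2.04  0.22]
after turn shift cm (tool x,y,z): [-0.75  2.04  0.22]
tilt fix tool rotvec [ 0.0071 -0.      0.0041]
```

View pics/s2.png

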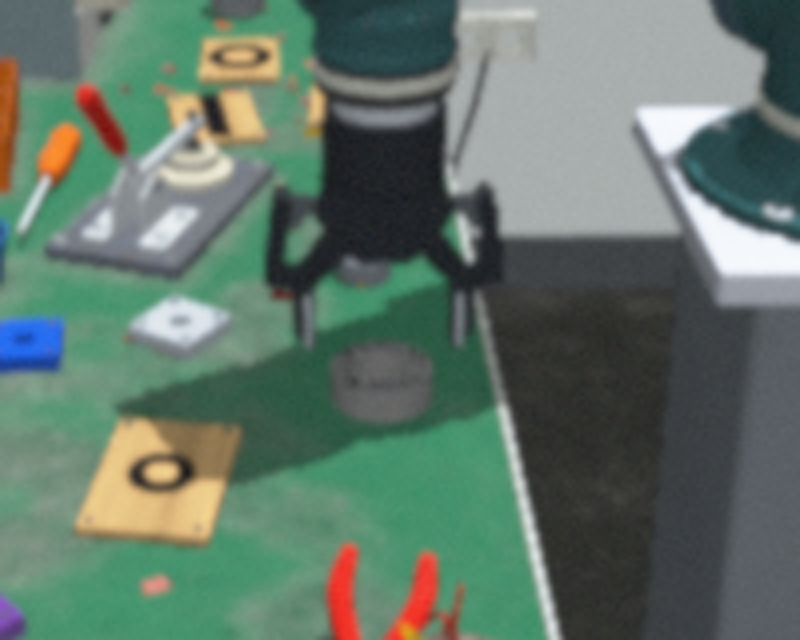

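Call:
servo_tool(series=[[[-0.7,0.2,0.2,0.007,-0.004,0.004,0],[0,1,0,0,0,0,0],[0,1,0,0,0,0,0],[0,0,0,0,0,0,0],[0,0,0,0,0,0,0],[0,0,0,0,0,0,0],[0,0,0,0,0,0,0],[0,0,0,0,0,0,0]]])

```text
time: 4.82
tcp_pos: [0.4085, 0.3275, 0.0161]
eef_rot: [0.503, -0.497, 0.499, -0.501]
ft_force: [-0.2, 0.3, -0.1]
grip_width: 0.0854
```

```bash
python3 -c "
from g import *
rep(.405,.3258,.008,0)
"
```

```text
t 4.82 tcp [0.4085 0.3275 0.0161] jaw yaw 0.0 j6 2.09 w 0.0854 f [-0.2  0.3 -0.1] down [ 0.0081  0.0046 -1.    ]
turn about tool y (rad): 0.000 rows 0.00
now shift cm (tool x,y,z): [ 0.17  0.81 -0.35]
after turn shift cm (tool x,y,z): [ 0.17  0.81 -0.35]
tilt fix tool rotvec [-0.0081  0.     -0.0046]
```

Call:
servo_tool(series=[[[0.15,0,-0.35,-0.008,0,-0.005,0],[0,0.8,0,0,0,0,0],[0,0,0,0,0,0,0],[0,0,0,0,0,0,0.3],[0,0,0,0,0,0,1],[0,0,0,0,0,0,1],[0,0,0,0,0,0,1],[0,0,0,0,0,0,1]]])

```text
time: 5.48
tcp_pos: [0.4044, 0.3256, 0.0075]
eef_rot: [-0.499, 0.501, -0.5, 0.5]
ft_force: [-2.5, -1.4, 5.6]
grip_width: 0.0616
```

```bash
python3 -c "
from g import *
rep(.405,.3258,.008,0)
"
```

```text
t 5.48 tcp [0.4044 0.3256 0.0075] jaw yaw -0.0 j6 2.09 w 0.0616 f [-2.5 -1.4  5.6] down [-0.001 -0.001 -1.   ]
turn about tool y (rad): -0.000 rows 0.00
now shift cm (tool x,y,z): [-0.02 -0.05  0.06]
after turn shift cm (tool x,y,z): [-0.02 -0.05  0.06]
tilt fix tool rotvec [0.001 0.    0.001]
```

Call:
servo_tool(series=[[[0,0,0,0,0,0,1],[0,-1,0,0,0,0,1],[0,-2,0,0,0,0,1],[0,-3,0,0,0,0,1],[0,-3,0,0,0,0,1],[0,-1,0,0,0,0,1],[0,0,0,0,0,0,1],[0,0,0,0,0,0,1]]])

```text
time: 6.15
tcp_pos: [0.4046, 0.3257, 0.107]
eef_rot: [-0.5, 0.5, -0.5, 0.5]
ft_force: [-0.8, 0.0, -4.4]
grip_width: 0.0611
```

```bash
python3 -c "
from g import *
rep(.5124,-.2876,.3,0)
d=grab('side');a=d['frame'][:,:,::-1][150:310,220:420];cv2.imwrite('pics/s3.png',cv2.resize(a,None,fx=4,fy=4,interpolation=2))
"
```

```text
t 6.15 tcp [0.4046 0.3257 0.107 ] jaw yaw -0.0 j6 2.09 w 0.0611 f [-0.8  0.  -4.4] down [-7.e-04 -1.e-03 -1.e+00]
turn about tool y (rad): -0.000 rows 0.00
now shift cm (tool x,y,z): [ 61.35 -19.25  10.77]
after turn shift cm (tool x,y,z): [ 61.35 -19.25  10.77]
tilt fix tool rotvec [0.0007 0.     0.001 ]
```

View pics/s3.png

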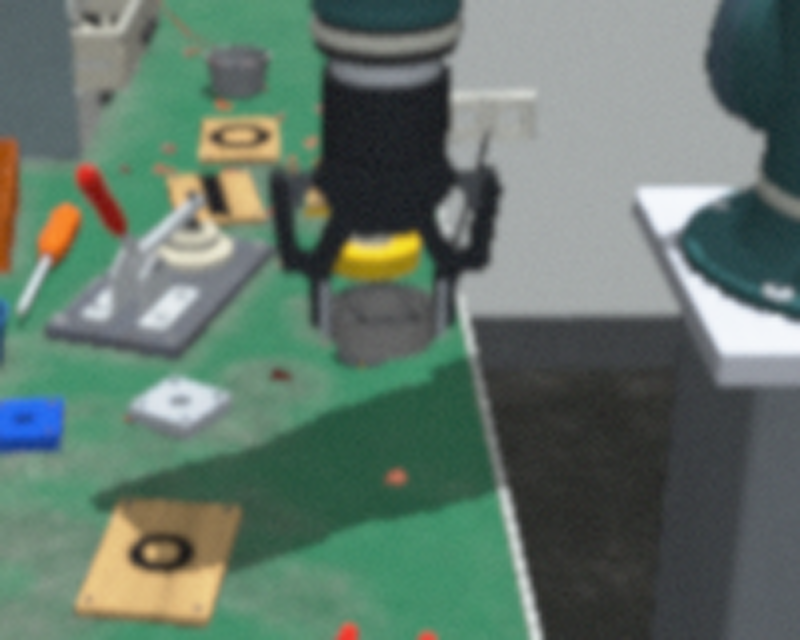

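Call:
servo_tool(series=[[[0,-3,0,0,0,0,1],[0,-4,0,0,0,0,1],[0,-4,0,0,0,0,1],[0,-4,0,0,0,0,1],[0,-3,0,0,0,0,1],[2,-1,0.3,0,0,0,1],[3,0,0.5,0,0,0,1],[4,0,0.7,0,0,0,1]]])

```text
time: 6.87
tcp_pos: [0.4197, 0.2363, 0.2962]
eef_rot: [-0.5, 0.501, -0.5, 0.499]
ft_force: [1.2, -1.4, -4.4]
grip_width: 0.0615
```

Call:
servo_tool(series=[[[4,0,0.7,0,0,0,1],[4,0,0.7,0,0,0,1],[4,0,0.7,0,0,0,1],[4,0,0.7,0,0,0,1],[4,0,0.7,0,0,0,1],[4,0,0.7,0,0,0,1],[4,0,0.7,0,0,0,1],[4,0,0.7,0,0,0,1]]])

```text
time: 7.53
tcp_pos: [0.4754, -0.086, 0.296]
eef_rot: [0.499, -0.501, 0.501, -0.499]
ft_force: [1.3, 0.5, -3.4]
grip_width: 0.0616
```

Call:
servo_tool(series=[[[4,0,0.7,0,0,0,1],[4,0,0.7,0,0,0,1],[4,0,0.7,0,0,0,1],[4,0,0.7,0,0,0,1],[2.5,0,0.5,0,0,0,1],[1.5,0,0.3,0,0,0,1],[0,0,0,0,0,0,1],[0,0,0,0,0,0,1]]])

```text
time: 8.2
tcp_pos: [0.5116, -0.2844, 0.2957]
eef_rot: [0.499, -0.5, 0.501, -0.499]
ft_force: [0.3, 0.5, -3.6]
grip_width: 0.0613
```

```bash
python3 -c "
from g import *
rep(.5124,-.2876,.0165,0)
"
```

```text
t 8.2 tcp [ 0.5116 -0.2844  0.2957] jaw yaw -0.07 j6 0.93 w 0.0613 f [ 0.3  0.5 -3.6] down [-0.0035  0.001  -1.    ]
turn about tool y (rad): -0.001 rows 0.01
now shift cm (tool x,y,z): [ 0.34 27.92  0.18]
after turn shift cm (tool x,y,z): [ 0.34 27.92  0.18]
tilt fix tool rotvec [ 0.0035  0.     -0.001 ]
```

Call:
servo_tool(series=[[[0.3,3,0.1,0,0,0,1],[0,4,0,0,0,0,1],[0,4,0,0,0,0,1],[0,4,0,0,0,0,1],[0,4,0,0,0,0,1],[0,4,0,0,0,0,1],[0,2.5,0,0,0,0,1],[0,0.5,0,0,0,0,1]]])

```text
time: 8.87
tcp_pos: [0.51, -0.2842, 0.0333]
eef_rot: [0.499, -0.501, 0.502, -0.497]
ft_force: [-1.9, 0.5, -4.7]
grip_width: 0.0616
```

Call:
servo_tool(series=[[[0,0,0,0,0,0,1],[0,0,0,0,0,0,1],[0,0,0,0,0,0,1],[0,0,0,0,0,0,1],[0,0,0,0,0,0,1],[0,0,0,0,0,0,1],[0,0,0,0,0,0,1],[0,0,0,0,0,0,1]]])

```text
time: 9.53
tcp_pos: [0.5126, -0.2874, 0.038]
eef_rot: [-0.499, 0.5, -0.5, 0.5]
ft_force: [-0.4, 0.5, -3.6]
grip_width: 0.0614
```

```bash
python3 -c "
from g import *
rep(.5124,-.2876,.0165,0)
d=grab('side');a=d['frame'][:,:,::-1][130:250,220:370];cv2.imwrite('pics/s4.png',cv2.resize(a,None,fx=5,fy=5,interpolation=2))
"
```

```text
t 9.53 tcp [ 0.5126 -0.2874  0.038 ] jaw yaw -0.0 j6 0.92 w 0.0614 f [-0.4  0.5 -3.6] down [-7.0e-04 -1.2e-03 -1.0e+00]
turn about tool y (rad): -0.000 rows 0.00
now shift cm (tool x,y,z): [ 0.02  2.15 -0.02]
after turn shift cm (tool x,y,z): [ 0.02  2.15 -0.02]
tilt fix tool rotvec [0.0007 0.     0.0012]
```

View pics/s4.png

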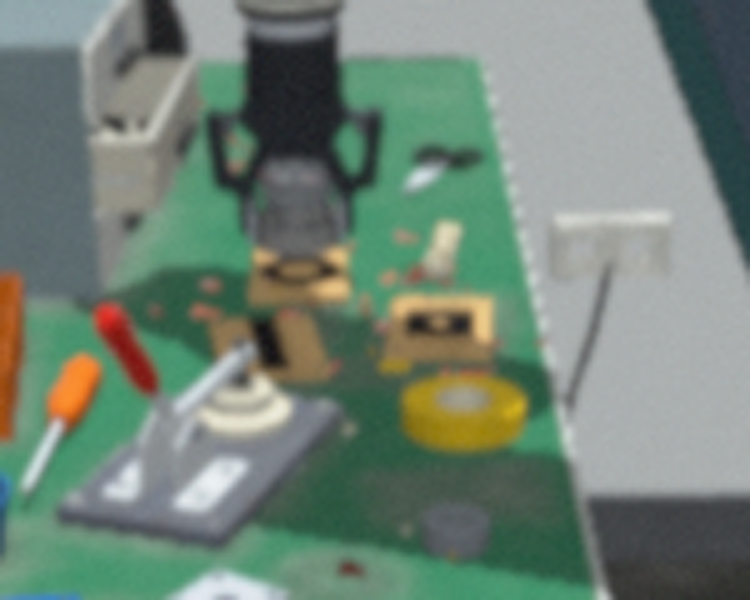

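Call:
servo_tool(series=[[[0,0.8,0,0,0,0,1],[0,0.8,0,0,0,0,1],[0,0.3,0,0,0,0,1],[0,0.2,0,0,0,0,1],[0,0,0,0,0,0,1],[0,0,0,0,0,0,1],[0,0,0,0,0,0,1],[0,0,0,0,0,0,1]]])

```text
time: 10.25
tcp_pos: [0.5127, -0.2874, 0.017]
eef_rot: [-0.5, 0.5, -0.5, 0.5]
ft_force: [0.4, -0.6, -3.8]
grip_width: 0.0612
```

```bash
python3 -c "
from g import *
rep(.5124,-.2876,.0155,0)
"
```

```text
t 10.25 tcp [ 0.5127 -0.2874  0.017 ] jaw yaw 0.0 j6 0.92 w 0.0612 f [ 0.4 -0.6 -3.8] down [-7.0e-04 -1.2e-03 -1.0e+00]
turn about tool y (rad): 0.000 rows 0.00
now shift cm (tool x,y,z): [ 0.02  0.15 -0.03]
after turn shift cm (tool x,y,z): [ 0.02  0.15 -0.03]
tilt fix tool rotvec [0.0007 0.     0.0012]
```

Call:
servo_tool(series=[[[0,0.1,0,0,0,0,1],[0,0.1,0,0,0,0,1],[0,0,0,0,0,0,1],[0,0,0,0,0,0,1],[0,0,0,0,0,0,0],[0,0,0,0,0,0,0],[0,0,0,0,0,0,0],[0,0,0,0,0,0,0]]])

```text
time: 10.92
tcp_pos: [0.5126, -0.2874, 0.0148]
eef_rot: [-0.499, 0.5, -0.5, 0.5]
ft_force: [0.9, -0.0, -0.0]
grip_width: 0.0854
```

Call:
servo_tool(series=[[[0,0,0,0,0,0,0],[0,0,0,0,0,0,0],[0,-2,0,0,0,0,0],[0,-3,0,0,0,0,0],[0,-4,0,0,0,0,0],[0,-4,0,0,0,0,0],[0,-4,0,0,0,0,0],[0,-4,0,0,0,0,0]]])

```text
time: 11.58
tcp_pos: [0.5123, -0.2868, 0.2269]
eef_rot: [-0.5, 0.5, -0.5, 0.5]
ft_force: [1.1, -0.7, 0.3]
grip_width: 0.0852
```

```bash
python3 -c "
from g import *
rep(.409,.1614,.3,0)
d=grab('top','pics/top1.png');import pickle;pickle.dump(d,open('top1.pkl','wb'))
a=d['frame'][:,:,::-1][150:250,300:500];cv2.imwrite('pics/t1.png',cv2.resize(a,None,fx=4,fy=4,interpolation=2))
"
```

```text
t 11.58 tcp [ 0.5123 -0.2868  0.2269] jaw yaw 0.0 j6 0.92 w 0.0852 f [ 1.1 -0.7  0.3] down [-8.0e-04 -1.1e-03 -1.0e+00]
turn about tool y (rad): 0.000 rows 0.00
now shift cm (tool x,y,z): [-44.81  -7.35 -10.34]
after turn shift cm (tool x,y,z): [-44.81  -7.35 -10.34]
tilt fix tool rotvec [0.0008 0.     0.0011]
```

View pics/t1.png

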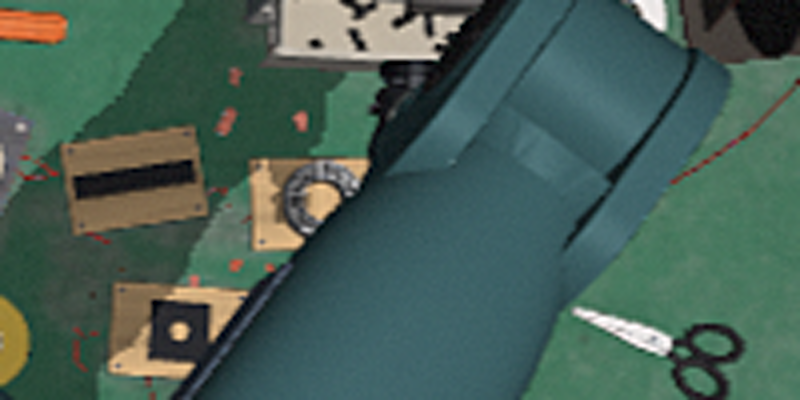

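Call:
servo_tool(series=[[[-1,-3,-0.2,0,0,0,0],[-2,-3,-0.5,0,0,0,0],[-3,-1.3,-0.7,0,0,0,0],[-4,0,-0.9,0,0,0,0],[-4,0,-0.9,0,0,0,0],[-4,0,-0.9,0,0,0,0],[-4,0,-0.9,0,0,0,0],[-4,0,-0.9,0,0,0,0]]])

```text
time: 12.3
tcp_pos: [0.4529, -0.0254, 0.2976]
eef_rot: [-0.499, 0.5, -0.5, 0.5]
ft_force: [-0.3, 0.0, -0.1]
grip_width: 0.0856
```

Call:
servo_tool(series=[[[-4,0,-0.9,0,0,0,0],[-4,0,-0.9,0,0,0,0],[-4,0,-0.9,0,0,0,0],[-4,0,-0.9,0,0,0,0],[-2,0,-0.5,0,0,0,0],[-0.8,0,-0.3,0,0,0,0],[0,0,0,0,0,0,0],[0,0,0,0,0,0,0]]])

```text
time: 12.97
tcp_pos: [0.4099, 0.1606, 0.2974]
eef_rot: [-0.5, 0.501, -0.5, 0.5]
ft_force: [-0.3, 0.5, 0.3]
grip_width: 0.0854
```

Run:
```python
from g import *
from m import *
import pickle
rep(.409,.1614,.03,0)
d=grab('top','pics/top2.png');pickle.dump(d,open('top2.pkl','wb'))
a=d['frame'][:,:,::-1][150:250,300:500];cv2.imwrite('pics/t2.png',cv2.resize(a,None,fx=4,fy=4,interpolation=2))
for n,b,f,z in [('wL',(355,184,405,216),wood,.004),('tile',(340,180,405,220),lambda h,c:((h[...,0]<30)&(h[...,1]>50)&(h[...,2]>80))|(h[...,1]<50),.008)]:
    P,m=fm(d,b,f);print(n,*meas(d,P,z))
```

```text
t 12.97 tcp [0.4099 0.1606 0.2974] jaw yaw 0.04 j6 1.76 w 0.0854 f [-0.3  0.5  0.3] down [-0.001  -0.0013 -1.    ]
turn about tool y (rad): 0.001 rows 0.01
now shift cm (tool x,y,z): [-0.11 26.74 -0.07]
after turn shift cm (tool x,y,z): [-0.11 26.74 -0.07]
tilt fix tool rotvec [0.001  0.     0.0013]
wL [ 0.5095 -0.2864] [ 0.5115 -0.2876] [0.0761 0.1132] 90.4
tile [ 0.5138 -0.2538] [ 0.5193 -0.2566] [0.0999 0.2075] 85.2
```

View pics/t2.png

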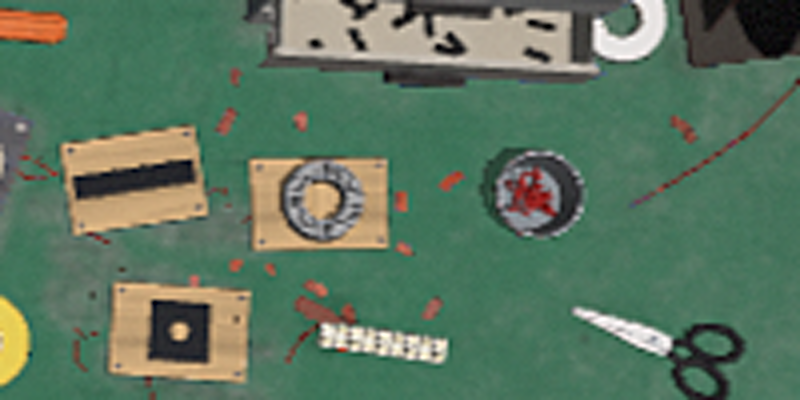

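Run:
```python
from m import *
import pickle
d=pickle.load(open('top2.pkl','rb'))
for sat in (40,55,70):
    P,m=fm(d,(366,185,395,214),lambda h,c:(h[...,1]<sat)|(h[...,2]<60));print(sat,*meas(d,P,.019))
cv2.imwrite('/tmp/q.png',m)
P0=(P-[366,185]+.5)*4;c=cv2.resize(d['frame'][185:214,366:395],None,fx=4,fy=4,interpolation=2)[:,:,::-1].copy()
cv2.drawContours(c,[P0.astype(int).reshape(-1,1,2)],-1,(0,0,255),1)
cv2.imwrite('pics/q.png',cv2.resize(c,None,fx=4,fy=4,interpolation=0))
```

```text
40 [ 0.514  -0.2877] [ 0.5135 -0.2873] [0.0637 0.066 ] 135.1
55 [ 0.5144 -0.2879] [ 0.5137 -0.2875] [0.0648 0.0666] 134.9
70 [ 0.5153 -0.2883] [ 0.5152 -0.2883] [0.0692 0.0941] 91.2
```

View pics/q.png

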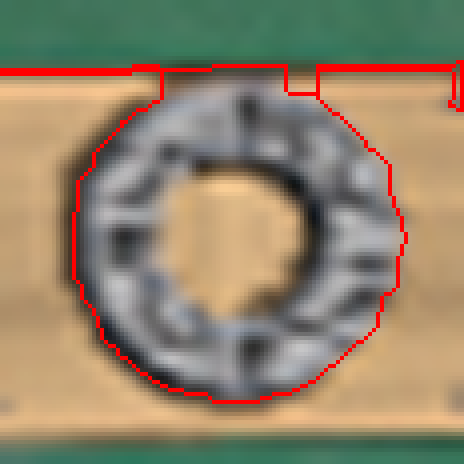

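Call:
servo_tool(series=[[[-0.1,3,-0.1,0,0,0,0],[0,4,0,0,0,0,0],[0,4,0,0,0,0,0],[0,4,0,0,0,0,0],[0,4,0,0,0,0,0.2],[0,4,0,0,0,0,0.2],[0,2,0,0,0,0,0.2],[0,0,0,0,0,0,0.2]]])

```text
time: 13.68
tcp_pos: [0.4066, 0.1599, 0.0441]
eef_rot: [-0.497, 0.502, -0.502, 0.499]
ft_force: [-1.1, -0.0, -0.0]
grip_width: 0.068
```

Call:
servo_tool(series=[[[0,1,0,0,0,0,0.2],[0,0.8,0,0,0,0,0.2],[0,0,0,0,0,0,0.2],[0,0,0,0,0,0,0.2],[0,0,0,0,0,0,0.2],[0,0,0,0,0,0,0.2],[0,0,0,0,0,0,0.2],[0,0,0,0,0,0,0.2]]])

```text
time: 14.35
tcp_pos: [0.4087, 0.1618, 0.0298]
eef_rot: [-0.5, 0.5, -0.5, 0.5]
ft_force: [0.1, 0.0, -0.5]
grip_width: 0.0684
```

```bash
python3 -c "
from g import *
rep(.409,.1614,.0105,0)"
```

```text
t 14.35 tcp [0.4087 0.1618 0.0298] jaw yaw 0.01 j6 1.76 w 0.0684 f [ 0.1  0.  -0.5] down [-4.e-04 -9.e-04 -1.e+00]
turn about tool y (rad): 0.000 rows 0.00
now shift cm (tool x,y,z): [0.04 1.93 0.03]
after turn shift cm (tool x,y,z): [0.04 1.93 0.03]
tilt fix tool rotvec [ 0.0004 -0.      0.0009]
```

Call:
servo_tool(series=[[[0,0.9,0,0,0,0,0.2],[0,0.9,0,0,0,0,0.2],[0,0.1,0,0,0,0,0.2],[0,0,0,0,0,0,0.4],[0,0,0,0,0,0,1],[0,0,0,0,0,0,1],[0,0,0,0,0,0,1],[0,0,0,0,0,0,1]]])

```text
time: 15.02
tcp_pos: [0.4087, 0.1618, 0.0112]
eef_rot: [-0.5, 0.5, -0.5, 0.5]
ft_force: [-2.7, -0.5, 9.2]
grip_width: 0.0376
```

Call:
servo_tool(series=[[[0,0,0,0,0,0,1],[0,0,0,0,0,0,1],[0,-1,0,0,0,0,1],[0,-2,0,0,0,0,1],[0,-3,0,0,0,0,1],[0,-2,0,0,0,0,1],[0,0,0,0,0,0,1],[0,0,0,0,0,0,1]]])

```text
time: 15.68
tcp_pos: [0.4093, 0.1619, 0.0914]
eef_rot: [-0.5, 0.5, -0.499, 0.501]
ft_force: [-0.2, 0.3, -1.9]
grip_width: 0.0373
```

```bash
python3 -c "
from g import *
rep(.538,.4219,.3,0)
d=grab('side');a=d['frame'][:,:,::-1][150:270,220:370];cv2.imwrite('pics/s5.png',cv2.resize(a,None,fx=5,fy=5,interpolation=2))
"
```

```text
t 15.68 tcp [0.4093 0.1619 0.0914] jaw yaw 0.0 j6 1.76 w 0.0373 f [-0.2  0.3 -1.9] down [ 1.5e-03 -5.0e-04 -1.0e+00]
turn about tool y (rad): 0.000 rows 0.00
now shift cm (tool x,y,z): [-25.98 -20.85  12.9 ]
after turn shift cm (tool x,y,z): [-25.99 -20.85  12.9 ]
tilt fix tool rotvec [-0.0015  0.      0.0005]
```

View pics/s5.png

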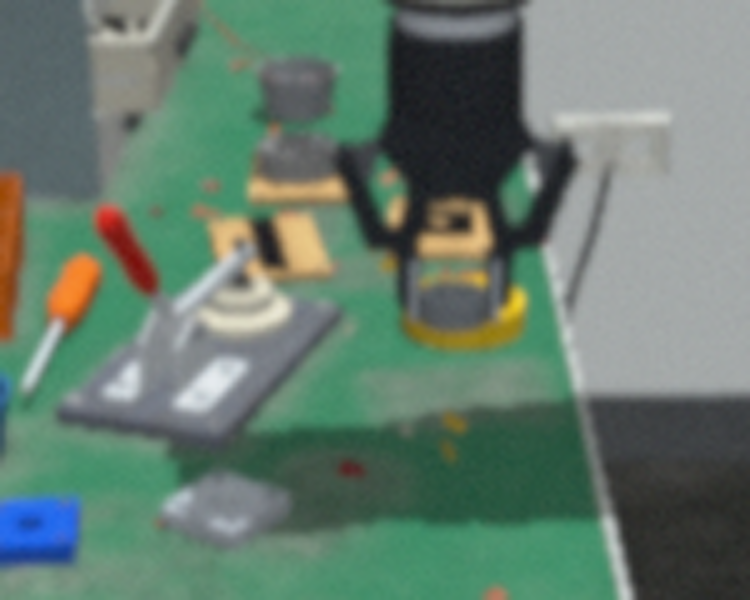

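Call:
servo_tool(series=[[[0,-3,0,0,0,0,1],[-1,-4,0.5,0,0,0,1],[-2,-3,1,0,0,0,1],[-3.5,-1,1.7,0,0,0,1],[-3.5,0,1.7,0,0,0,1],[-3.5,0,1.7,0,0,0,1],[-3.5,0,1.7,0,0,0,1],[-3.5,0,1.7,0,0,0,1]]])

```text
time: 16.4
tcp_pos: [0.5088, 0.3686, 0.1985]
eef_rot: [-0.499, 0.501, -0.5, 0.5]
ft_force: [1.8, -0.1, -0.6]
grip_width: 0.0377
```

Call:
servo_tool(series=[[[-3,0,1.6,0,0,0,1],[-1.7,1,0.9,0,0,0,1],[-0.8,2,0.4,0,0,0,1],[0,4,0,0,0,0,1],[0,4,0,0,0,0,1],[0,3,0,0,0,0,1],[0,1.5,0,0,0,0,1],[0,0,0,0,0,0,1]]])

```text
time: 17.07
tcp_pos: [0.5351, 0.4202, 0.0397]
eef_rot: [-0.497, 0.503, -0.501, 0.499]
ft_force: [0.1, -0.9, -0.1]
grip_width: 0.0374
```

Call:
servo_tool(series=[[[0,0,0,0,0,0,1],[0,0,0,0,0,0,1],[0,0,0,0,0,0,1],[0,0,0,0,0,0,1],[0,0,0,0,0,0,1],[0,0,0,0,0,0,1],[0,0,0,0,0,0,1],[0,0,0,0,0,0,1]]])

```text
time: 17.73
tcp_pos: [0.5376, 0.4218, 0.0452]
eef_rot: [-0.5, 0.5, -0.5, 0.5]
ft_force: [-0.7, 1.1, -0.2]
grip_width: 0.037
```

```bash
python3 -c "
from g import *
rep(.538,.4219,.0195,0)"
```

```text
t 17.73 tcp [0.5376 0.4218 0.0452] jaw yaw -0.0 j6 2.12 w 0.037 f [-0.7  1.1 -0.2] down [-8.e-04 -9.e-04 -1.e+00]
turn about tool y (rad): -0.000 rows 0.00
now shift cm (tool x,y,z): [-0.02  2.57  0.04]
after turn shift cm (tool x,y,z): [-0.02  2.57  0.04]
tilt fix tool rotvec [0.0008 0.     0.0009]
```

Call:
servo_tool(series=[[[-0.05,0.9,0.04,0,0,0,1],[0,0.9,0,0,0,0,1],[0,0.5,0,0,0,0,1],[0,0.15,0,0,0,0,1],[0,0.1,0,0,0,0,1],[0,0,0,0,0,0,1],[0,0,0,0,0,0,1],[0,0,0,0,0,0,1]]])

```text
time: 18.4
tcp_pos: [0.5377, 0.4221, 0.0193]
eef_rot: [-0.499, 0.501, -0.5, 0.5]
ft_force: [-1.6, -0.8, 2.3]
grip_width: 0.0378
```

Call:
servo_tool(series=[[[0,0.05,0,0,0,0,1],[0,0,0,0,0,0,1],[0,0,0,0,0,0,0],[0,0,0,0,0,0,0],[0,0,0,0,0,0,0],[0,0,0,0,0,0,0],[0,-2,0,0,0,0,0],[0,-3,0,0,0,0,0]]])

```text
time: 19.07
tcp_pos: [0.5366, 0.4214, 0.0669]
eef_rot: [-0.498, 0.502, -0.5, 0.5]
ft_force: [0.2, -0.0, 0.4]
grip_width: 0.0855
```

Call:
servo_tool(series=[[[0,-4,0,0,0,0,0],[0,-4,0,0,0,0,0],[0,-4,0,0,0,0,0],[0,-4,0,0,0,0,0],[0,-4,0,0,0,0,0],[3,-3,0,0,0,0,0],[4,0,0,0,0,0,0],[4,0,0,0,0,0,0]]])

```text
time: 19.73
tcp_pos: [0.5387, 0.3127, 0.3]
eef_rot: [0.501, -0.5, 0.499, -0.5]
ft_force: [1.1, -0.8, -0.4]
grip_width: 0.0858
```

```bash
python3 -c "
from g import *
rep(.3982,-.3378,.3,-8.3)"
```

```text
t 19.73 tcp [0.5387 0.3127 0.3   ] jaw yaw 0.1 j6 1.96 w 0.0858 f [ 1.1 -0.8 -0.4] down [ 2.3e-03  3.0e-04 -1.0e+00]
turn about tool y (rad): 0.147 rows 1.17
now shift cm (tool x,y,z): [ 6.502e+01 -5.000e-02 -1.417e+01]
after turn shift cm (tool x,y,z): [ 6.64e+01 -3.00e-02 -4.51e+00]
tilt fix tool rotvec [-0.0023 -0.     -0.0003]
```

Call:
servo_tool(series=[[[0,0,0,0,0.07,0,0],[0,0,0,0,0.07,0,0],[3.5,0,-0.24,0,0,0,0],[4,0,-0.27,0,0,0,0],[4,0,-0.27,0,0,0,0],[4,0,-0.27,0,0,0,0],[4,0,-0.27,0,0,0,0],[4,0,-0.27,0,0,0,0]]])

```text
time: 20.4
tcp_pos: [0.4888, 0.081, 0.2989]
eef_rot: [-0.463, 0.464, -0.534, 0.534]
ft_force: [1.1, -0.1, -0.1]
grip_width: 0.0856
```

Call:
servo_tool(series=[[[4,0,-0.27,0,0,0,0],[4,0,-0.27,0,0,0,0],[4,0,-0.27,0,0,0,0],[4,0,-0.27,0,0,0,0],[4,0,-0.27,0,0,0,0],[4,0,-0.27,0,0,0,0],[4,0,-0.27,0,0,0,0],[4,0,-0.27,0,0,0,0]]])

```text
time: 21.07
tcp_pos: [0.4227, -0.2332, 0.2994]
eef_rot: [-0.463, 0.464, -0.534, 0.534]
ft_force: [1.6, 1.0, 0.8]
grip_width: 0.0854
```

Call:
servo_tool(series=[[[4,0,-0.27,0,0,0,0],[2,0,-0.1,0,0,0,0],[0.5,0,0,0,0,0,0],[0,0,0,0,0,0,0],[0,0,0,0,0,0,0],[0,0,0,0,0,0,0],[0,0,0,0,0,0,0],[0,0,0,0,0,0,0]]])

```text
time: 21.73
tcp_pos: [0.4112, -0.2943, 0.2995]
eef_rot: [-0.464, 0.465, -0.533, 0.534]
ft_force: [0.2, 0.8, -0.3]
grip_width: 0.0853
```

Run:
```python
from g import *
from m import *
import pickle
rep(.3982,-.3378,.03,-8.1)
d=grab('top','pics/top3.png');pickle.dump(d,open('top3.pkl','wb'))
P,m=fm(d,(152,178,178,204),lambda h,c:(h[...,1]<75)|(h[...,2]<60));print(*meas(d,P,.017))
P,m=fm(d,(152,178,178,204),lambda h,c:(h[...,1]<55)|(h[...,2]<60));print(*meas(d,P,.017))
P0=(P-[152,178]+.5)*4;c=cv2.resize(d['frame'][178:204,152:178],None,fx=4,fy=4,interpolation=2)[:,:,::-1].copy()
cv2.drawContours(c,[P0.astype(int).reshape(-1,1,2)],-1,(0,0,255),1)
cv2.imwrite('pics/q2.png',cv2.resize(c,None,fx=4,fy=4,interpolation=0))
```

```text
t 21.73 tcp [ 0.4112 -0.2943  0.2995] jaw yaw -7.95 j6 0.93 w 0.0853 f [ 0.2  0.8 -0.3] down [-7.0e-04 -1.1e-03 -1.0e+00]
turn about tool y (rad): 0.003 rows 0.02
now shift cm (tool x,y,z): [ 4.46 26.96 -0.67]
after turn shift cm (tool x,y,z): [ 4.46 26.96 -0.66]
tilt fix tool rotvec [0.0006 0.     0.0012]
[0.5387 0.4222] [0.5389 0.4225] [0.0418 0.0421] 1.4
[0.5387 0.4221] [0.5387 0.4219] [0.0398 0.0423] 45.9
```

View pics/q2.png

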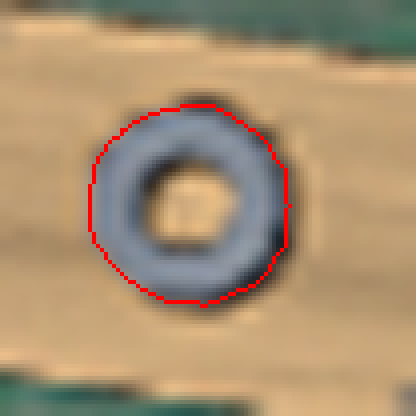

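Call:
servo_tool(series=[[[2.2,2,-0.3,0,0,0,0.4],[2.2,4,-0.3,0,0,0,0.4],[0.1,4,-0.1,0,0,0,0.4],[0,4,0,0,0,0,0.4],[0,4,0,0,0,0,0.4],[0,4,0,0,0,0,0.4],[0,3,0,0,0,0,0.4],[0,1,0,0,0,0,0.4]]])

```text
time: 22.45
tcp_pos: [0.3966, -0.335, 0.0391]
eef_rot: [0.463, -0.464, 0.535, -0.532]
ft_force: [0.3, 1.3, 0.3]
grip_width: 0.0513
```

Call:
servo_tool(series=[[[0,0,0,0,0,0,0.4],[0,0,0,0,0,0,0.4],[0,0,0,0,0,0,0.4],[0,0,0,0,0,0,0.4],[0,0,0,0,0,0,0.4],[0,0,0,0,0,0,0.4],[0,0,0,0,0,0,0.4],[0,0,0,0,0,0,0.4]]])

```text
time: 23.12
tcp_pos: [0.398, -0.3372, 0.0432]
eef_rot: [-0.463, 0.464, -0.534, 0.534]
ft_force: [0.4, -0.4, -0.3]
grip_width: 0.0515
```

Run:
```python
from g import *
rep(.3982,-.3378,.013,-8.1)
d=grab('side');a=d['frame'][:,:,::-1][140:220,240:340];cv2.imwrite('pics/s6.png',cv2.resize(a,None,fx=7,fy=7,interpolation=2))
```

```text
t 23.12 tcp [ 0.398  -0.3372  0.0432] jaw yaw -8.02 j6 0.85 w 0.0515 f [ 0.4 -0.4 -0.3] down [-7.0e-04 -1.3e-03 -1.0e+00]
turn about tool y (rad): 0.001 rows 0.01
now shift cm (tool x,y,z): [0.06 3.02 0.03]
after turn shift cm (tool x,y,z): [0.06 3.02 0.03]
tilt fix tool rotvec [ 0.0006 -0.      0.0014]
```

View pics/s6.png

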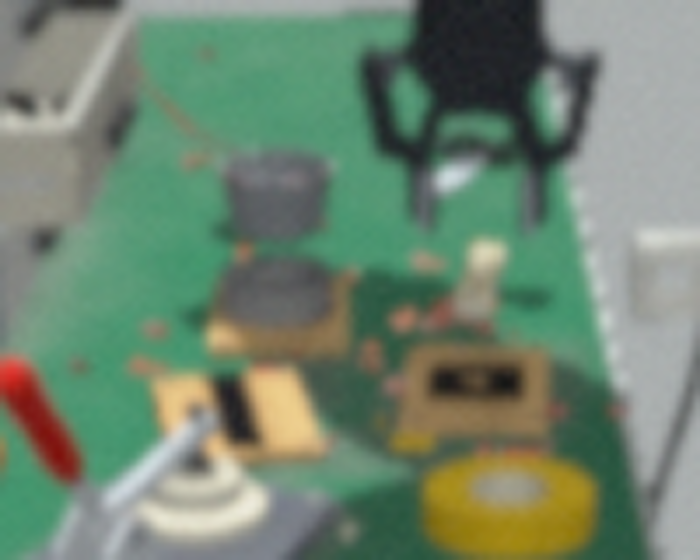

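Call:
servo_tool(series=[[[0.06,1,0.03,0,0,0,0.4],[0,1,0,0,0,0,0.4],[0,0.8,0,0,0,0,0.4],[0,0.2,0,0,0,0,0.4],[0,0,0,0,0,0,0.5],[0,0,0,0,0,0,0.6],[0,0,0,0,0,0,0.7],[0,0,0,0,0,0,1]]])

```text
time: 23.83
tcp_pos: [0.3984, -0.338, 0.0136]
eef_rot: [-0.463, 0.464, -0.533, 0.534]
ft_force: [-2.5, 2.8, 10.2]
grip_width: 0.0186
```

Call:
servo_tool(series=[[[0,0,0,0,0,0,1],[0,0,0,0,0,0,1],[0,0,0,0,0,0,1],[0,0,0,0,0,0,1],[0,-1,0,0,0,0,1],[0,-2,0,0,0,0,1],[0,0,0,0,0,0,1],[0,0,0,0,0,0,1]]])

```text
time: 24.5
tcp_pos: [0.3987, -0.3383, 0.0439]
eef_rot: [-0.463, 0.464, -0.533, 0.535]
ft_force: [-0.7, 0.7, -1.5]
grip_width: 0.0181
```

Run:
```python
from g import *
rep(.531,-.1353,.3,9.1)
d=grab('side');a=d['frame'][:,:,::-1][140:220,240:340];cv2.imwrite('pics/s7.png',cv2.resize(a,None,fx=7,fy=7,interpolation=2))
```

```text
t 24.5 tcp [ 0.3987 -0.3383  0.0439] jaw yaw -8.02 j6 0.85 w 0.0181 f [-0.7  0.7 -1.5] down [ 4.0e-04 -2.7e-03 -1.0e+00]
turn about tool y (rad): -0.299 rows 2.39
now shift cm (tool x,y,z): [-21.88 -25.66  10.29]
after turn shift cm (tool x,y,z): [-17.88 -25.65  16.3 ]
tilt fix tool rotvec [-0.0008  0.      0.0026]
```

View pics/s7.png

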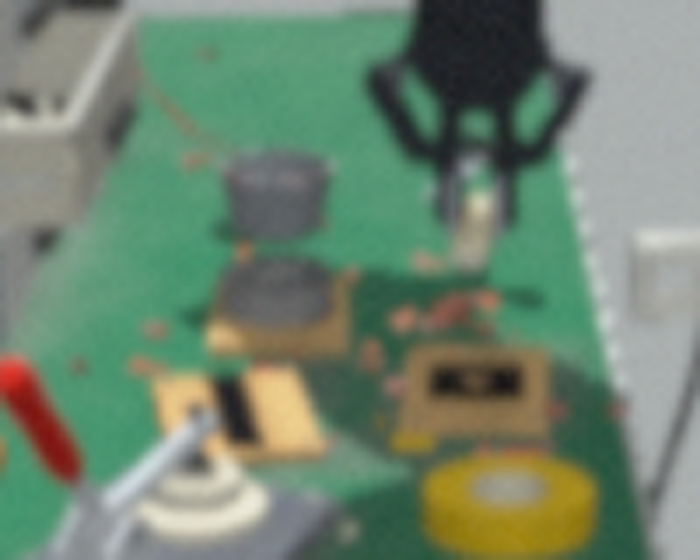

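Call:
servo_tool(series=[[[0,-3,0,0,-0.1,0,1],[0,-4,0,0,-0.1,0,1],[0,-4,0,0,-0.1,0,1],[0,-3,0,0,0,0,1],[-1,-1.6,1,0,0,0,1],[-2,0,1.8,0,0,0,1],[-2.8,0,2.6,0,0,0,1],[-2.8,0,2.6,0,0,0,1]]])

```text
time: 25.22
tcp_pos: [0.4639, -0.2391, 0.1984]
eef_rot: [-0.537, 0.538, -0.459, 0.459]
ft_force: [0.4, -0.2, -0.6]
grip_width: 0.0183
```

Call:
servo_tool(series=[[[-2.8,0,2.6,0,0,0,1],[-2.8,0,2.6,0,0,0,1],[-2.4,0,2.1,0,0,0,1],[-1.3,0,1,0,0,0,1],[0,0,0,0,0,0,1],[0,0,0,0,0,0,1],[0,0,0,0,0,0,1],[0,0,0,0,0,0,1]]])

```text
time: 25.88
tcp_pos: [0.5303, -0.1357, 0.1984]
eef_rot: [-0.538, 0.539, -0.459, 0.459]
ft_force: [-0.2, -0.4, -0.7]
grip_width: 0.0182
```

Run:
```python
from g import *
rep(.531,-.1353,.0215,9.1)
```

```text
t 25.88 tcp [ 0.5303 -0.1357  0.1984] jaw yaw 9.1 j6 1.01 w 0.0182 f [-0.2 -0.4 -0.7] down [-1.5e-03 -9.0e-04 -1.0e+00]
turn about tool y (rad): 0.000 rows 0.00
now shift cm (tool x,y,z): [-0.04 17.69  0.11]
after turn shift cm (tool x,y,z): [-0.04 17.69  0.11]
tilt fix tool rotvec [0.0016 0.     0.0007]
```

Call:
servo_tool(series=[[[0,2.5,0.05,0,0,0,1],[0,4,0,0,0,0,1],[0,4,0,0,0,0,1],[0,3,0,0,0,0,1],[0,2,0,0,0,0,1],[0,0.5,0,0,0,0,1],[0,0,0,0,0,0,1],[0,0,0,0,0,0,1]]])

```text
time: 26.55
tcp_pos: [0.5314, -0.1357, 0.0396]
eef_rot: [-0.538, 0.539, -0.458, 0.459]
ft_force: [0.0, 0.8, -0.5]
grip_width: 0.018
```

Call:
servo_tool(series=[[[0,0,0,0,0,0,1],[0,0,0,0,0,0,1],[0,0,0,0,0,0,1],[0,0,0,0,0,0,1],[0,0,0,0,0,0,1],[0,0,0,0,0,0,1],[0,0,0,0,0,0,1],[0,0,0,0,0,0,1]]])

```text
time: 27.22
tcp_pos: [0.531, -0.1349, 0.0386]
eef_rot: [-0.538, 0.539, -0.459, 0.458]
ft_force: [0.2, -0.5, -0.9]
grip_width: 0.0179
```

Run:
```python
from g import *
rep(.531,-.1353,.0215,9.1)
d=grab('side');a=d['frame'][:,:,::-1][130:230,220:345];cv2.imwrite('pics/s8.png',cv2.resize(a,None,fx=6,fy=6,interpolation=2))
```

```text
t 27.22 tcp [ 0.531  -0.1349  0.0386] jaw yaw 9.17 j6 1.01 w 0.0179 f [ 0.2 -0.5 -0.9] down [-1.1e-03 -9.0e-04 -1.0e+00]
turn about tool y (rad): 0.001 rows 0.01
now shift cm (tool x,y,z): [ 0.04  1.71 -0.01]
after turn shift cm (tool x,y,z): [ 0.04  1.71 -0.01]
tilt fix tool rotvec [0.0012 0.     0.0008]
```

View pics/s8.png

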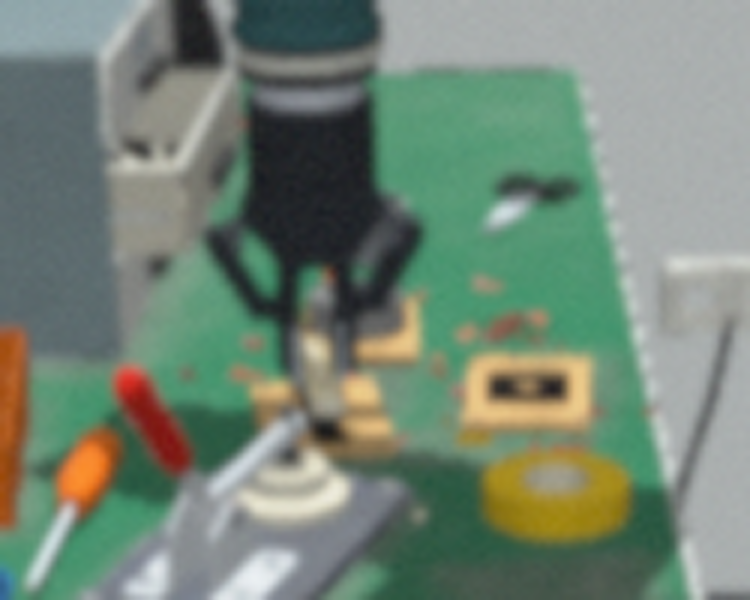

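Call:
servo_tool(series=[[[0.04,0.7,0,0,0,0,1],[0,0.6,0,0,0,0,1],[0,0.25,0,0,0,0,1],[0,0.15,0,0,0,0,1],[0,0.05,0,0,0,0,1],[0,0,0,0,0,0,1],[0,0,0,0,0,0,1],[0,0,0,0,0,0,1]]])

```text
time: 27.93
tcp_pos: [0.5307, -0.1352, 0.0216]
eef_rot: [-0.538, 0.539, -0.459, 0.458]
ft_force: [-6.9, 1.7, 19.0]
grip_width: 0.0184
```

Run:
```python
from g import *
rep(.531,-.1353,.0215,9.1)
```

```text
t 27.93 tcp [ 0.5307 -0.1352  0.0216] jaw yaw 9.17 j6 1.01 w 0.0184 f [-6.9  1.7 19. ] down [-0.0014 -0.001  -1.    ]
turn about tool y (rad): 0.001 rows 0.01
now shift cm (tool x,y,z): [0.01 0.01 0.03]
after turn shift cm (tool x,y,z): [0.01 0.01 0.03]
tilt fix tool rotvec [ 0.0015 -0.      0.0007]
```

Call:
servo_tool(series=[[[0,-0.08,0,0,0,0,1],[0,0,0,0,0,0,1],[0,0,0,0,0,0,0.5],[0,0,0,0,0,0,0.3],[0,0,0,0,0,0,0.2],[0,-1,0,0,0,0,0.2],[0,-2,0,0,0,0,0.1],[0,-4,0,0,0,0,0]]])

```text
time: 28.6
tcp_pos: [0.5293, -0.1346, 0.0904]
eef_rot: [-0.537, 0.539, -0.46, 0.456]
ft_force: [0.2, -0.6, -0.7]
grip_width: 0.0851
```

Call:
servo_tool(series=[[[0,-4,0,0,0,0,0],[0,-4,0,0,0,0,0],[0,-4,0,0,0,0,0],[0,-4,0,0,0,0,0],[0,-4,0,0,0,0,0],[0,-2,0,0,0,0,0],[-2,0,0,0,0,0,0],[-4,0,0,0,0,0,0]]])

```text
time: 29.27
tcp_pos: [0.5226, -0.0778, 0.3133]
eef_rot: [-0.537, 0.538, -0.458, 0.46]
ft_force: [1.4, 0.1, -0.3]
grip_width: 0.0854
```

Run:
```python
from g import *
rep(.538,.2478,.3,-33.3)
```

```text
t 29.27 tcp [ 0.5226 -0.0778  0.3133] jaw yaw 8.96 j6 1.11 w 0.0854 f [ 1.4  0.1 -0.3] down [ 0.0015 -0.0024 -1.    ]
turn about tool y (rad): 0.738 rows 5.90
now shift cm (tool x,y,z): [-31.92   1.26   6.59]
after turn shift cm (tool x,y,z): [-28.06   1.24 -16.59]
tilt fix tool rotvec [-0.0011 -0.      0.0026]
```

Call:
servo_tool(series=[[[-4,0,0.8,0,0,0,0],[-4,0,0.8,0,0,0,0],[-4,0,0.8,0,0,0,0],[-4,0,0.8,0,0,0,0],[-4,0,0.8,0,0,0,0],[-4,0,0.8,0,0,0,0],[-4,0,0.8,0,0,0,0],[-2,0,0.5,0,0,0,0]]])

```text
time: 29.93
tcp_pos: [0.5333, 0.2338, 0.3122]
eef_rot: [-0.539, 0.539, -0.458, 0.458]
ft_force: [0.6, -0.3, -0.3]
grip_width: 0.0858
```

Call:
servo_tool(series=[[[-0.5,1,0,0,0.123,0,0],[0,2,0,0,0.123,0,0],[0,2,0,0,0.123,0,0],[0,2,0,0,0.123,0,0],[0,2,0,0,0.123,0,0],[0,1,0,0,0.123,0,0],[0,0,0,0,0,0,0],[0,0,0,0,0,0,0]]])

```text
time: 30.6
tcp_pos: [0.5332, 0.2348, 0.2122]
eef_rot: [-0.337, 0.339, -0.621, 0.621]
ft_force: [-0.8, 0.2, 0.5]
grip_width: 0.0855
```

Run:
```python
from g import *
from m import *
import pickle
rep(.538,.2478,.03,-33.3)
d=grab('top','pics/top4.png');pickle.dump(d,open('top4.pkl','wb'))
f=lambda h,c:(h[...,2]>150)&(h[...,1]<75)&(h[...,0]<60)
P,m=fm(d,(314,184,354,206),lambda h,c:((h[...,1]<70)&(h[...,2]>110))|(h[...,2]<70));print(*meas(d,P,.013))
c=cv2.resize(d['frame'][178:212,308:358],None,fx=12,fy=12,interpolation=2)[:,:,::-1].copy()
cv2.drawContours(c,[((P-[308,178]+.5)*12).astype(int).reshape(-1,1,2)],-1,(0,0,255),1)
cv2.imwrite('pics/q3.png',c)
```

```text
t 30.6 tcp [0.5332 0.2348 0.2122] jaw yaw -32.89 j6 2.42 w 0.0855 f [-0.8  0.2  0.5] down [-0.0012 -0.0011 -1.    ]
turn about tool y (rad): 0.007 rows 0.06
now shift cm (tool x,y,z): [-1.38 18.22 -0.29]
after turn shift cm (tool x,y,z): [-1.38 18.22 -0.3 ]
tilt fix tool rotvec [ 0.0004 -0.      0.0016]
[ 0.5294 -0.13  ] [ 0.5287 -0.1287] [0.0387 0.1319] 108.1
```

View pics/q3.png

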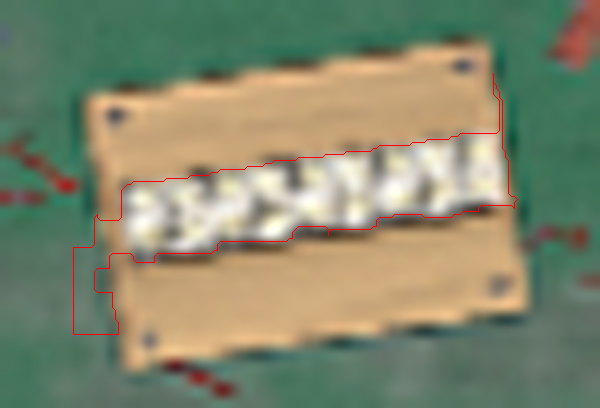

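Run:
```python
from m import *
import pickle
from scipy.ndimage import map_coordinates
def prof(d,c,ang,z,half=.075,w=.006):
    a=np.radians(ang);u=np.array([np.cos(a),np.sin(a)]);n=np.array([-u[1],u[0]])
    ss=np.arange(-half,half,.001);out=[]
    for s in ss:
        pts=[proj(d,[*(np.array(c)+u*s+n*t),z]) for t in np.linspace(-w,w,7)]
        pts=np.array(pts);out.append([map_coordinates(d['frame'][...,k].astype(float),[pts[:,1],pts[:,0]],order=1).mean() for k in range(3)])
    return ss,np.array(out)
d0=pickle.load(open('top0.pkl','rb'));d4=pickle.load(open('top4.pkl','rb'))
for n,d,c,a,z in[('strip0',d0,(.3982,-.3378),81.9,.011),('bar0',d0,(.531,-.1353),99.1,.008),('strip4',d4,(.531,-.1353),99.1,.019)]:
    ss,o=prof(d,c,a,z)
    print(n);print(' '.join(f'{int(s*1000)}:{int(x[0])}/{int(x[2])}' for s,x in zip(ss,o) if abs(abs(s)-.051)<.012))
```

```text
strip0
-62:68/90 -61:67/90 -60:67/90 -59:66/89 -58:65/89 -57:63/88 -56:60/86 -55:57/85 -54:56/84 -53:73/96 -52:106/119 -51:140/143 -50:173/163 -49:193/175 -48:211/185 -47:220/189 -46:220/187 -45:218/185 -44:213/181 -43:196/170 -42:175/154 -41:157/141 -40:160/145 -39:176/157 39:199/180 40:198/180 41:207/187 42:217/196 43:227/203 44:232/208 45:232/208 46:231/207 47:228/205 48:213/192 49:190/172 50:166/152 51:142/133 52:113/109 53:84/84 54:60/64 55:58/60 56:61/62 57:66/65 58:70/66 59:71/67 60:73/67 61:73/66 62:74/64
bar0
-62:64/90 -61:62/90 -60:60/90 -59:58/89 -58:60/88 -57:72/89 -56:89/91 -55:116/97 -54:139/101 -53:157/105 -52:160/102 -51:150/95 -50:133/85 -49:111/73 -48:82/60 -47:56/49 -46:33/40 -45:26/37 -44:27/38 -43:31/39 -42:34/41 -41:35/41 -40:36/41 -39:36/41 39:36/42 40:36/41 41:35/41 42:34/41 43:33/40 44:31/40 45:28/39 46:25/37 47:29/39 48:47/47 49:78/61 50:111/75 51:144/90 52:164/100 53:179/107 54:177/108 55:164/105 56:148/102 57:127/100 58:106/98 59:89/97 60:77/97 61:77/99 62:78/99
strip4
-62:63/89 -61:63/89 -60:62/88 -59:60/88 -58:58/87 -57:55/85 -56:57/81 -55:66/78 -54:85/82 -53:118/100 -52:156/129 -51:191/158 -50:214/180 -49:225/191 -48:232/198 -47:231/197 -46:227/194 -45:221/189 -44:212/183 -43:199/174 -42:185/165 -41:176/161 -40:181/167 -39:193/177 39:164/150 40:171/156 41:181/163 42:191/169 43:203/178 44:214/187 45:221/194 46:222/196 47:219/197 48:212/192 49:198/178 50:185/162 51:177/147 52:177/134 53:177/120 54:175/106 55:167/97 56:156/96 57:143/96 58:123/95 59:101/94 60:83/93 61:72/94 62:73/96
```

```bash
cat > pr.py <<'E'
from m import *
import pickle
from scipy.ndimage import map_coordinates
def prof(d,c,ang,z,half,w):
    a=np.radians(ang);u=np.array([np.cos(a),np.sin(a)]);n=np.array([-u[1],u[0]])
    ss=np.arange(-half,half,.0005);out=[]
    for s in ss:
        pts=np.array([proj(d,[*(np.array(c)+u*s+n*t),z]) for t in np.linspace(w[0],w[1],9)])
        out.append([map_coordinates(d['frame'][...,k].astype(float),[pts[:,1],pts[:,0]],order=1).mean() for k in range(3)])
    return ss,np.array(out)
def edges(ss,v,lo,hi):
    """steepest points in -hi..-lo and lo..hi (mm), subpixel"""
    g=np.abs(np.gradient(v));r=[]
    for sgn in(-1,1):
        k=(ss*sgn>lo)&(ss*sgn<hi);gg=g*k; i=np.argmax(gg)
        w=slice(max(i-4,0),i+5);r.append((ss[w]*gg[w]).sum()/gg[w].sum()*1000)
    return np.round(r,2),round(sum(r)/2,2)
E
python3 - <<'E'
from pr import *
d0=pickle.load(open('top0.pkl','rb'));d4=pickle.load(open('top4.pkl','rb'))
c=(.531,-.1353)
for n,d,z in(('bar0',d0,.008),('strip4',d4,.017)):
    for w in((-.045,-.02),(-.012,.012),(.02,.045)):
        ss,o=prof(d,c,9.1,z,.02,w);print(n,'across at',w,edges(ss,o[:,2],.004,.018))
    ss,o=prof(d,c,99.1,z,.07,(-.006,.006));print(n,'along',edges(ss,o[:,2],.044,.058),edges(ss,o[:,0],.044,.058))
    ss,o=prof(d,c,9.1,.008,.05,(-.045,.045));print('tile across',edges(ss,o[:,0],.03,.045))
    for w in((-.03,-.018),(.018,.03)):
        ss,o=prof(d,c,99.1,.008,.07,w);print('tile along',edges(ss,o[:,0],.045,.066))
E
```

```text
bar0 across at (-0.045, -0.02) (array([-10.61,   9.77]), np.float64(-0.42))
bar0 across at (-0.012, 0.012) (array([-10.51,   9.87]), np.float64(-0.32))
bar0 across at (0.02, 0.045) (array([-10.89,   9.41]), np.float64(-0.74))
bar0 along (array([-49.96,  49.88]), np.float64(-0.04)) (array([-49.36,  49.84]), np.float64(0.24))
tile across (array([-38.35,  36.47]), np.float64(-0.94))
tile along (array([-56.25,  56.56]), np.float64(0.15))
tile along (array([-56.05,  56.34]), np.float64(0.14))
strip4 across at (-0.045, -0.02) (array([-8.79,  9.51]), np.float64(0.36))
strip4 across at (-0.012, 0.012) (array([-9.12,  9.64]), np.float64(0.26))
strip4 across at (0.02, 0.045) (array([-8.98,  9.4 ]), np.float64(0.21))
strip4 along (array([-53.3 ,  49.39]), np.float64(-1.96)) (array([-53.57,  56.64]), np.float64(1.54))
tile across (array([-38.34,  36.48]), np.float64(-0.93))
tile along (array([-56.24,  56.98]), np.float64(0.37))
tile along (array([-56.04,  56.35]), np.float64(0.15))
```

Call:
servo_tool(series=[[[0,-1,0,0,-0.122,0,0],[0,-2,0,0,-0.122,0,0],[0,-2,0,0,-0.122,0,0],[0,-2,0,0,-0.122,0,0],[0,-2,0,0,-0.122,0,0],[0,0,0,0,-0.122,0,0],[3,0,-0.5,0,0,0,0],[4,0,-0.6,0,0,0,0]]])

```text
time: 31.32
tcp_pos: [0.5335, 0.1652, 0.303]
eef_rot: [0.539, -0.539, 0.457, -0.458]
ft_force: [1.0, -0.0, -0.6]
grip_width: 0.0856
```

Call:
servo_tool(series=[[[4,0,-0.6,0,0,0,0],[4,0,-0.6,0,0,0,0],[4,0,-0.6,0,0,0,0],[4,0,-0.6,0,0,0,0],[4,0,-0.6,0,0,0,0],[4,0,-0.6,0,0,0,0],[4,0,-0.6,0,0,0,0],[1,0,-0.3,0,0,0,0]]])

```text
time: 31.98
tcp_pos: [0.5334, -0.1342, 0.3029]
eef_rot: [-0.536, 0.538, -0.459, 0.461]
ft_force: [0.5, -0.1, 0.6]
grip_width: 0.0854
```

Call:
servo_tool(series=[[[0,0,0,0,0,0,0.4],[0,0,0,0,0,0,0.4],[0,0,0,0,0,0,0.4],[0,0,0,0,0,0,0.4],[0,0,0,0,0,0,0.4],[0,0,0,0,0,0,0.4],[0,0,0,0,0,0,0.4],[0,0,0,0,0,0,0.4]]])

```text
time: 32.65
tcp_pos: [0.5334, -0.129, 0.3019]
eef_rot: [-0.537, 0.538, -0.46, 0.46]
ft_force: [-0.5, -0.6, -0.2]
grip_width: 0.0511
```

Run:
```python
from g import *
rep(.5312,-.1353,.05,9.1)
```

```text
t 32.65 tcp [ 0.5334 -0.129   0.3019] jaw yaw 8.86 j6 1.03 w 0.0511 f [-0.5 -0.6 -0.2] down [-0.001 -0.001 -1.   ]
turn about tool y (rad): -0.004 rows 0.03
now shift cm (tool x,y,z): [ 0.57 25.2  -0.28]
after turn shift cm (tool x,y,z): [ 0.57 25.2  -0.29]
tilt fix tool rotvec [ 0.0011 -0.      0.0008]
```

Call:
servo_tool(series=[[[0.3,3,-0.15,0,-0.004,0,0.4],[0.27,4,-0.13,0,0,0,0.4],[0,4,0,0,0,0,0.4],[0,4,0,0,0,0,0.4],[0,4,0,0,0,0,0.4],[0,4,0,0,0,0,0.4],[0,2,0,0,0,0,0.4],[0,0.2,0,0,0,0,0.4]]])

```text
time: 33.32
tcp_pos: [0.529, -0.1347, 0.0462]
eef_rot: [-0.537, 0.539, -0.461, 0.457]
ft_force: [0.1, 1.6, 0.0]
grip_width: 0.0513
```

Call:
servo_tool(series=[[[0,0,0,0,0,0,0.4],[0,0,0,0,0,0,0.4],[0,0,0,0,0,0,0.4],[0,0,0,0,0,0,0.4],[0,0,0,0,0,0,0.4],[0,0,0,0,0,0,0.4],[0,0,0,0,0,0,0.4],[0,0,0,0,0,0,0.4]]])

```text
time: 33.98
tcp_pos: [0.5313, -0.1357, 0.0501]
eef_rot: [-0.537, 0.538, -0.459, 0.459]
ft_force: [-0.6, 0.5, -0.7]
grip_width: 0.0514
```

Run:
```python
from g import *
rep(.5312,-.1353,.023,9.1)
```

```text
t 33.98 tcp [ 0.5313 -0.1357  0.0501] jaw yaw 9.05 j6 1.01 w 0.0514 f [-0.6  0.5 -0.7] down [-7.0e-04 -1.1e-03 -1.0e+00]
turn about tool y (rad): -0.001 rows 0.01
now shift cm (tool x,y,z): [-0.04  2.71  0.  ]
after turn shift cm (tool x,y,z): [-0.04  2.71  0.  ]
tilt fix tool rotvec [ 0.0009 -0.      0.001 ]
```

Call:
servo_tool(series=[[[0,1.2,0,0,0,0,0.4],[0,1.2,0,0,0,0,0.4],[0,0.3,0,0,0,0,0.4],[0,0,0,0,0,0,0.6],[0,0,0,0,0,0,0.75],[0,0,0,0,0,0,1],[0,0,0,0,0,0,1],[0,0,0,0,0,0,1]]])

```text
time: 34.65
tcp_pos: [0.5315, -0.1358, 0.0237]
eef_rot: [-0.538, 0.538, -0.459, 0.459]
ft_force: [-1.8, 0.9, 6.6]
grip_width: 0.0175
```

Call:
servo_tool(series=[[[0,-0.15,0,0,0,0,1],[0,-0.15,0,0,0,0,1],[-0.1,0,-0.03,0,0,0,1],[-0.1,0,-0.03,0,0,0,1],[0,0,0,0,0,0,1],[0,0,0,0,0,0,1],[0,0,0,0,0,0,1],[0,0,0,0,0,0,1]]])

```text
time: 35.32
tcp_pos: [0.5303, -0.1339, 0.0259]
eef_rot: [-0.537, 0.538, -0.459, 0.459]
ft_force: [0.6, 1.3, 0.2]
grip_width: 0.018
```

Run:
```python
from g import *
rep(.5312,-.1353,.023,9.1)
```

```text
t 35.32 tcp [ 0.5303 -0.1339  0.0259] jaw yaw 9.05 j6 1.02 w 0.018 f [0.6 1.3 0.2] down [-0.001  -0.0011 -1.    ]
turn about tool y (rad): -0.001 rows 0.01
now shift cm (tool x,y,z): [0.16 0.29 0.07]
after turn shift cm (tool x,y,z): [0.16 0.29 0.07]
tilt fix tool rotvec [ 0.0012 -0.      0.0009]
```

Call:
servo_tool(series=[[[0,0.15,0,0,0,0,1],[0,0.1,0,0,0,0,1],[0,0,0,0,0,0,1],[0,0,0,0,0,0,1],[0,0,0,0,0,0,0.6],[0,0,0,0,0,0,0.3],[0,0,0,0,0,0,0.2],[0,0,0,0,0,0,0.2]]])

```text
time: 35.98
tcp_pos: [0.5302, -0.1338, 0.0233]
eef_rot: [-0.537, 0.538, -0.459, 0.459]
ft_force: [-0.0, -0.1, -0.3]
grip_width: 0.0659
```

Call:
servo_tool(series=[[[0,-1,0,0,0,0,0.2],[0,-3,0,0,0,0,0],[0,-4,0,0,0,0,0],[0,-4,0,0,0,0,0],[0,-4,0,0,0,0,0],[0,-4,0,0,0,0,0],[0,-4,0,0,0,0,0],[0,-3.5,0,0,0,0,0]]])

```text
time: 36.65
tcp_pos: [0.53, -0.1333, 0.3021]
eef_rot: [-0.538, 0.538, -0.458, 0.46]
ft_force: [0.6, -0.2, 0.6]
grip_width: 0.0856
```

Call:
servo_tool(series=[[[-3,0,0.5,0,0,0,0],[-4,0,0.7,0,0,0,0],[-4,0,0.7,0,0,0,0],[-4,0,0.7,0,0,0,0],[-4,0,0.7,0,0,0,0],[-4,0,0.7,0,0,0,0],[-4,0,0.7,0,0,0,0],[-4,0,0.7,0,0,0,0]]])

```text
time: 37.32
tcp_pos: [0.5344, 0.1831, 0.2991]
eef_rot: [-0.538, 0.538, -0.459, 0.459]
ft_force: [1.5, -1.1, -0.4]
grip_width: 0.0856
```

Call:
servo_tool(series=[[[-4,0,0.7,0,0,0,0],[-2.5,0,0.5,0,0.1,0,0],[0,1,0,0,0.125,0,0],[0,2,0,0,0.125,0,0],[0,2,0,0,0.125,0,0],[0,2,0,0,0.125,0,0],[0,2,0,0,0.125,0,0],[0,1,0,0,0,0,0]]])

```text
time: 37.98
tcp_pos: [0.5356, 0.2468, 0.1966]
eef_rot: [-0.336, 0.339, -0.621, 0.621]
ft_force: [0.5, 0.4, 0.2]
grip_width: 0.0853
```

Call:
servo_tool(series=[[[0,0,0,0,0,0,0],[0,0,0,0,0,0,0],[0,0,0,0,0,0,0],[0,0,0,0,0,0,0],[0,0,0,0,0,0,0],[0,0,0,0,0,0,0],[0,0,0,0,0,0,0],[0,0,0,0,0,0,0]]])

```text
time: 38.65
tcp_pos: [0.5367, 0.2471, 0.1982]
eef_rot: [-0.34, 0.341, -0.62, 0.62]
ft_force: [0.5, -0.5, 0.6]
grip_width: 0.0856
```

Run:
```python
from g import *
from pr import *
rep(.538,.2478,.03,-33.3)
d=grab('top','pics/top5.png');pickle.dump(d,open('top5.pkl','wb'))
d0=pickle.load(open('top0.pkl','rb'))
c=(.531,-.1353)
for n,z in(('strip5',.017),):
    for w in((-.045,-.02),(-.012,.012),(.02,.045)):
        ss,o=prof(d,c,9.1,z,.02,w);print(n,'across at',w,edges(ss,o[:,2],.004,.018))
    ss,o=prof(d,c,99.1,z,.07,(-.006,.006));print(n,'along',edges(ss,o[:,2],.044,.058),edges(ss,o[:,0],.044,.058))
# plate sides & square silhouette
for ang in(56.7,146.7):
  for w in((-.02,-.011),(.011,.02)):
    ss,o=prof(d0,(.538,.2478),ang,.009,.035,w);print('plate',ang,edges(ss,o[:,0],.018,.032))
for ang in(86.7,176.7):
  for w in((-.02,-.011),(.011,.02)):
    ss,o=prof(d0,(.4061,-.172),ang,.008,.035,w);print('square',ang,edges(ss,o[:,0],.018,.032))
c=cv2.resize(d['frame'][178:212,308:358],None,fx=12,fy=12,interpolation=2)[:,:,::-1]
cv2.imwrite('pics/q5.png',c)
```

```text
t 38.65 tcp [0.5367 0.2471 0.1982] jaw yaw -32.48 j6 2.43 w 0.0856 f [ 0.5 -0.5  0.6] down [-8.e-04 -1.e-03 -1.e+00]
turn about tool y (rad): 0.014 rows 0.11
now shift cm (tool x,y,z): [-0.15 16.82  0.08]
after turn shift cm (tool x,y,z): [-0.16 16.82  0.07]
tilt fix tool rotvec [ 0.0002 -0.      0.0012]
strip5 across at (-0.045, -0.02) (array([-9.37,  8.82]), np.float64(-0.27))
strip5 across at (-0.012, 0.012) (array([-9.75,  9.32]), np.float64(-0.21))
strip5 across at (0.02, 0.045) (array([-9.31,  9.23]), np.float64(-0.04))
strip5 along (array([-50.36,  53.28]), np.float64(1.46)) (array([-54.75,  56.56]), np.float64(0.9))
plate 56.7 (array([-26.38,  25.02]), np.float64(-0.68))
plate 56.7 (array([-26.1 ,  25.47]), np.float64(-0.32))
plate 146.7 (array([-25.55,  25.54]), np.float64(-0.0))
plate 146.7 (array([-25.49,  25.4 ]), np.float64(-0.04))
square 86.7 (array([-22.52,  23.71]), np.float64(0.59))
square 86.7 (array([-24.78,  24.37]), np.float64(-0.2))
square 176.7 (array([-24.53,  24.77]), np.float64(0.12))
square 176.7 (array([-23.7 ,  25.92]), np.float64(1.11))
```

View pics/q5.png

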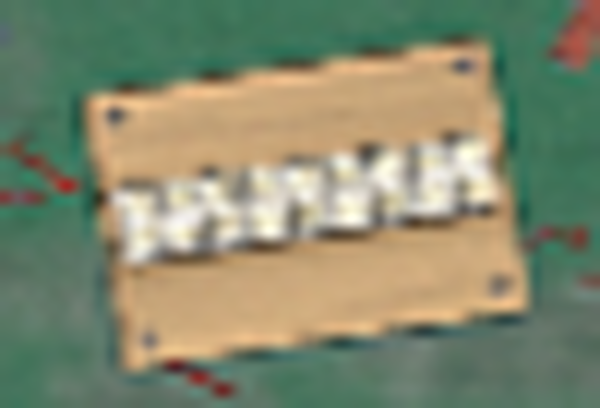

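Run:
```python
from pr import *
for f in('top0','top5'):
  d=pickle.load(open(f+'.pkl','rb'))
  P,m=fm(d,(335,222,355,242),black);print(*meas(d,P,.008))
  for th in (60,90):
    P,m=fm(d,(333,220,357,244),lambda h,c:h[...,2]<th);print(th,*meas(d,P,.008))
  P,m=fm(d,(324,216,366,250),lambda h,c:wood(h,c));m=cv2.morphologyEx(m,cv2.MORPH_OPEN,np.ones((15,15)))
  cs,_=cv2.findContours(m,0,1);k=max(cs,key=cv2.contourArea);Q=(k[:,0]+.5)/4-.5+np.array([324,216]);print('wood',*meas(d,Q,.007))
d=pickle.load(open('top5.pkl','rb'))
cv2.imwrite('pics/q6.png',cv2.resize(d['frame'][214:252,322:368],None,fx=12,fy=12,interpolation=2)[:,:,::-1])
```

```text
[ 0.4061 -0.172 ] [ 0.4061 -0.1719] [0.0468 0.0479] 176.6
60 [ 0.4061 -0.1719] [ 0.4065 -0.172 ] [0.0467 0.0471] 176.6
90 [ 0.4058 -0.1719] [ 0.4058 -0.172 ] [0.0484 0.0488] 176.6
wood [ 0.4059 -0.174 ] [ 0.4056 -0.1722] [0.0768 0.1125] 86.6
[ 0.406 -0.172] [ 0.4061 -0.1721] [0.0471 0.0479] 176.6
60 [ 0.406  -0.1719] [ 0.4065 -0.172 ] [0.0467 0.0471] 176.6
90 [ 0.4058 -0.1719] [ 0.4058 -0.1722] [0.0484 0.0488] 175.8
wood [ 0.4055 -0.1719] [ 0.4057 -0.1719] [0.0768 0.1129] 86.5
```

View pics/q6.png

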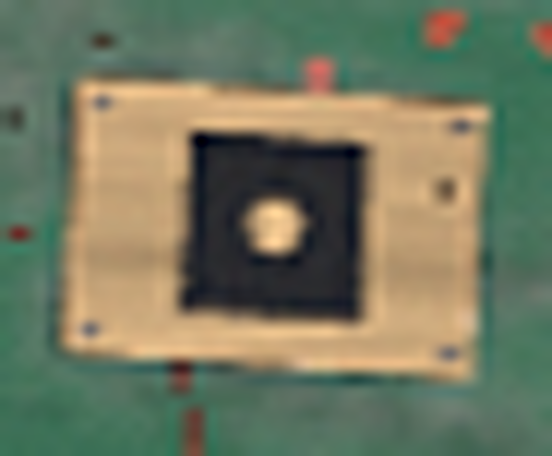

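Call:
servo_tool(series=[[[-0.15,2.5,0.08,0,0.014,0,0],[0,4,0,0,0,0,0],[0,4,0,0,0,0,0],[0,3,0,0,0,0,0],[0,1.5,0,0,0,0,0],[0,0,0,0,0,0,0],[0,0,0,0,0,0,0],[0,0,0,0,0,0,0]]])

```text
time: 39.37
tcp_pos: [0.5388, 0.248, 0.0494]
eef_rot: [-0.336, 0.336, -0.622, 0.623]
ft_force: [0.4, 0.4, 0.8]
grip_width: 0.0853
```

Call:
servo_tool(series=[[[0,0,0,0,0,0,0],[0,0,0,0,0,0,0],[0,0,0,0,0,0,0],[0,0,0,0,0,0,0],[0,0,0,0,0,0,0],[0,0,0,0,0,0,0],[0,0,0,0,0,0,0],[0,0,0,0,0,0,0]]])

```text
time: 40.03
tcp_pos: [0.5379, 0.2477, 0.048]
eef_rot: [-0.335, 0.336, -0.622, 0.622]
ft_force: [-0.0, 0.0, 0.3]
grip_width: 0.0856
```

Run:
```python
from g import *
rep(.5377,.2476,.01,-33.3)
```

```text
t 40.03 tcp [0.5379 0.2477 0.048 ] jaw yaw -33.29 j6 2.45 w 0.0856 f [-0.   0.   0.3] down [-0.001 -0.001 -1.   ]
turn about tool y (rad): 0.000 rows 0.00
now shift cm (tool x,y,z): [ 0.02  3.8  -0.01]
after turn shift cm (tool x,y,z): [ 0.02  3.8  -0.01]
tilt fix tool rotvec [0.0003 0.     0.0014]
```

Call:
servo_tool(series=[[[0,1.3,0,0,0,0,0.1],[0,1.3,0,0,0,0,0.1],[0,0.9,0,0,0,0,0.1],[0,0.3,0,0,0,0,0.1],[0,0,0,0,0,0,0.2],[0,0,0,0,0,0,0.3],[0,0,0,0,0,0,0.4],[0,0,0,0,0,0,1]]])

```text
time: 40.7
tcp_pos: [0.5382, 0.2478, 0.0111]
eef_rot: [-0.336, 0.336, -0.622, 0.622]
ft_force: [-0.6, -0.7, 4.5]
grip_width: 0.0483
```

Call:
servo_tool(series=[[[0,0,0,0,0,0,1],[0,0,0,0,0,0,1],[0,0,0,0,0,0,1],[0,-1,0,0,0,0,1],[0,-2,0,0,0,0,1],[0,-1,0,0,0,0,1],[0,0,0,0,0,0,1],[0,0,0,0,0,0,1]]])

```text
time: 41.37
tcp_pos: [0.5384, 0.2479, 0.0506]
eef_rot: [-0.336, 0.336, -0.622, 0.623]
ft_force: [-0.0, 0.2, -2.2]
grip_width: 0.0481
```

Run:
```python
from g import *
rep(.406,-.172,.3,-3.4)
d=grab('side');a=d['frame'][:,:,::-1][160:280,200:350];cv2.imwrite('pics/s9.png',cv2.resize(a,None,fx=5,fy=5,interpolation=2))
```

```text
t 41.37 tcp [0.5384 0.2479 0.0506] jaw yaw -33.29 j6 2.45 w 0.0481 f [-0.   0.2 -2.2] down [ 5.e-04 -6.e-04 -1.e+00]
turn about tool y (rad): -0.522 rows 4.17
now shift cm (tool x,y,z): [ 42.37 -24.92  11.99]
after turn shift cm (tool x,y,z): [ 42.7  -24.94 -10.71]
tilt fix tool rotvec [-0.0008  0.      0.0002]
```

View pics/s9.png

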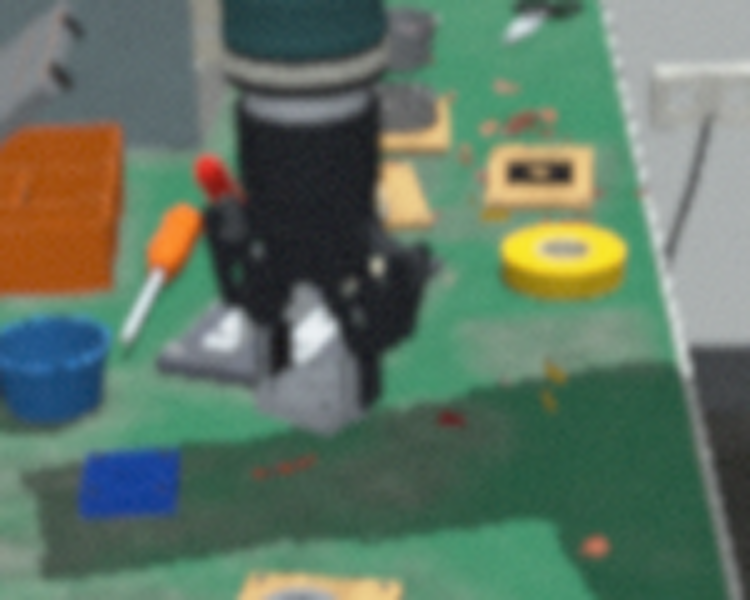

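Run:
```python
from h import *
d=grab('side');C=cloud(d)
cv2.imwrite('pics/s10.png',cv2.resize(d['frame'][205:255,245:280,::-1],None,fx=12,fy=12,interpolation=0))
for v in range(218,248,2):
    print(v,[tuple((C[v,u]*1000).astype(int)) for u in (255,259,263,267,271)])
```

```text
218 [(np.int64(558), np.int64(243), np.int64(104)), (np.int64(561), np.int64(105), np.int64(41)), (np.int64(536), np.int64(259), np.int64(112)), (np.int64(524), np.int64(277), np.int64(120)), (np.int64(515), np.int64(262), np.int64(112))]
220 [(np.int64(560), np.int64(229), np.int64(92)), (np.int64(561), np.int64(104), np.int64(34)), (np.int64(553), np.int64(63), np.int64(14)), (np.int64(524), np.int64(276), np.int64(114)), (np.int64(515), np.int64(270), np.int64(111))]
222 [(np.int64(560), np.int64(233), np.int64(88)), (np.int64(562), np.int64(104), np.int64(27)), (np.int64(551), np.int64(81), np.int64(16)), (np.int64(525), np.int64(277), np.int64(108)), (np.int64(515), np.int64(270), np.int64(105))]
224 [(np.int64(560), np.int64(235), np.int64(83)), (np.int64(562), np.int64(105), np.int64(20)), (np.int64(550), np.int64(95), np.int64(16)), (np.int64(525), np.int64(268), np.int64(99)), (np.int64(515), np.int64(275), np.int64(102))]
226 [(np.int64(456), np.int64(1215), np.int64(552)), (np.int64(562), np.int64(108), np.int64(15)), (np.int64(550), np.int64(105), np.int64(14)), (np.int64
[... 1726 characters left out ...]
]
242 [(np.int64(560), np.int64(263), np.int64(43)), (np.int64(548), np.int64(268), np.int64(46)), (np.int64(537), np.int64(277), np.int64(51)), (np.int64(527), np.int64(275), np.int64(50)), (np.int64(516), np.int64(271), np.int64(47))]
244 [(np.int64(567), np.int64(195), np.int64(1)), (np.int64(549), np.int64(268), np.int64(40)), (np.int64(537), np.int64(278), np.int64(45)), (np.int64(527), np.int64(278), np.int64(45)), (np.int64(522), np.int64(193), np.int64(0))]
246 [(np.int64(567), np.int64(204), np.int64(0)), (np.int64(555), np.int64(210), np.int64(2)), (np.int64(544), np.int64(206), np.int64(0)), (np.int64(532), np.int64(205), np.int64(0)), (np.int64(521), np.int64(202), np.int64(-1))]
```

View pics/s10.png

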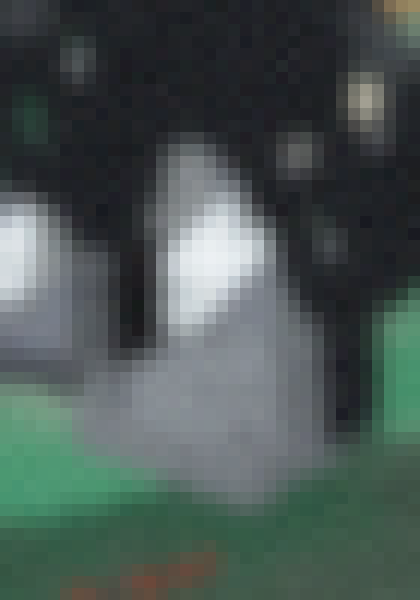

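Call:
servo_tool(series=[[[0,-2,0,0,0,0,1],[0,-4,0,0,-0.1,0,1],[0,-4,0,0,-0.1,0,1],[0,-4,0,0,-0.1,0,1],[0,-4,0,0,-0.1,0,1],[0,-4,0,0,-0.1,0,1],[1,-3,-0.2,0,-0.022,0,1],[2.5,0,-0.6,0,0,0,1]]])

```text
time: 42.13
tcp_pos: [0.5299, 0.2153, 0.3047]
eef_rot: [-0.488, 0.484, -0.512, 0.515]
ft_force: [2.0, -0.4, -1.6]
grip_width: 0.0479
```

Call:
servo_tool(series=[[[4,0,-1,0,0,0,1],[4,0,-1,0,0,0,1],[4,0,-1,0,0,0,1],[4,0,-1,0,0,0,1],[4,0,-1,0,0,0,1],[4,0,-1,0,0,0,1],[4,0,-1,0,0,0,1],[4,0,-1,0,0,0,1]]])

```text
time: 42.8
tcp_pos: [0.428, -0.1026, 0.2998]
eef_rot: [0.484, -0.486, 0.515, -0.514]
ft_force: [1.4, -0.1, -1.5]
grip_width: 0.0482
```

Call:
servo_tool(series=[[[4,0,-1,0,0,0,1],[2,0,-0.6,0,0,0,1],[1,0,-0.3,0,0,0,1],[0,0,0,0,0,0,1],[0,0,0,0,0,0,1],[0,0,0,0,0,0,1],[0,0,0,0,0,0,1],[0,0,0,0,0,0,1]]])

```text
time: 43.47
tcp_pos: [0.4065, -0.1689, 0.3005]
eef_rot: [0.485, -0.486, 0.514, -0.514]
ft_force: [-0.5, -0.2, -1.6]
grip_width: 0.0481
```

Run:
```python
from g import *
rep(.406,-.172,.035,-3.4)
```

```text
t 43.47 tcp [ 0.4065 -0.1689  0.3005] jaw yaw -3.28 j6 1.05 w 0.0481 f [-0.5 -0.2 -1.6] down [-1.e-03 -9.e-04 -1.e+00]
turn about tool y (rad): 0.002 rows 0.02
now shift cm (tool x,y,z): [ 2.800e-01  2.655e+01 -1.000e-02]
after turn shift cm (tool x,y,z): [ 0.28 26.55 -0.  ]
tilt fix tool rotvec [0.0009 0.     0.0009]
```

Call:
servo_tool(series=[[[0.28,3,0,0,0.002,0,1],[0,4,0,0,0,0,1],[0,4,0,0,0,0,1],[0,4,0,0,0,0,1],[0,4,0,0,0,0,1],[0,4,0,0,0,0,1],[0,2,0,0,0,0,1],[0,0.7,0,0,0,0,1]]])

```text
time: 44.13
tcp_pos: [0.4043, -0.1713, 0.0409]
eef_rot: [0.484, -0.486, 0.516, -0.513]
ft_force: [-0.2, 0.1, -1.6]
grip_width: 0.0483
```

Call:
servo_tool(series=[[[0,0,0,0,0,0,1],[0,0,0,0,0,0,1],[0,0,0,0,0,0,1],[0,0,0,0,0,0,1],[0,0,0,0,0,0,1],[0,0,0,0,0,0,1],[0,0,0,0,0,0,1],[0,0,0,0,0,0,1]]])

```text
time: 44.8
tcp_pos: [0.4058, -0.173, 0.0438]
eef_rot: [-0.484, 0.485, -0.515, 0.515]
ft_force: [-0.4, -0.3, -1.7]
grip_width: 0.0481
```

Run:
```python
from g import *
rep(.406,-.172,.019,-3.4)
```

```text
t 44.8 tcp [ 0.4058 -0.173   0.0438] jaw yaw -3.5 j6 1.04 w 0.0481 f [-0.4 -0.3 -1.7] down [-7.0e-04 -1.2e-03 -1.0e+00]
turn about tool y (rad): -0.002 rows 0.01
now shift cm (tool x,y,z): [-0.11  2.48  0.02]
after turn shift cm (tool x,y,z): [-0.11  2.48  0.02]
tilt fix tool rotvec [0.0006 0.     0.0012]
```

Call:
servo_tool(series=[[[-0.1,0.9,0.02,0,0,0,1],[0,0.9,0,0,0,0,1],[0,0.4,0,0,0,0,1],[0,0.2,0,0,0,0,1],[0,0.1,0,0,0,0,1],[0,0,0,0,0,0,1],[0,0,0,0,0,0,1],[0,0,0,0,0,0,1]]])

```text
time: 45.47
tcp_pos: [0.4057, -0.1718, 0.0191]
eef_rot: [0.484, -0.485, 0.515, -0.515]
ft_force: [-3.8, 1.8, 7.2]
grip_width: 0.0481
```

Run:
```python
from g import *
rep(.406,-.172,.0186,-3.4)
```

```text
t 45.47 tcp [ 0.4057 -0.1718  0.0191] jaw yaw -3.49 j6 1.05 w 0.0481 f [-3.8  1.8  7.2] down [-1.3e-03 -9.0e-04 -1.0e+00]
turn about tool y (rad): -0.002 rows 0.01
now shift cm (tool x,y,z): [0.01 0.05 0.03]
after turn shift cm (tool x,y,z): [0.01 0.05 0.03]
tilt fix tool rotvec [0.0012 0.     0.0009]
```

In contact; release, rise and move clear.

Call:
servo_tool(series=[[[0,0,0,0,0,0,0.3],[0,0,0,0,0,0,0.1],[0,0,0,0,0,0,0],[0,0,0,0,0,0,0],[0,0,0,0,0,0,0],[0,-1,0,0,0,0,0],[0,-3,0,0,0,0,0],[0,-4,0,0,0,0,0]]])

```text
time: 46.13
tcp_pos: [0.4046, -0.171, 0.0979]
eef_rot: [0.484, -0.485, 0.517, -0.513]
ft_force: [0.5, -0.8, 0.3]
grip_width: 0.0857
```

Call:
servo_tool(series=[[[0,-4,0,0,0,0,0],[0,-4,0,0,0,0,0],[0,-4,0,0,0,0,0],[0,-4,0,0,0,0,0],[0,-4,0,0,0,0,0],[-3,0,0,0,0,0,0],[-4,0,0,0,0,0,0],[-4,0,0,0,0,0,0]]])

```text
time: 46.8
tcp_pos: [0.4129, -0.0612, 0.2989]
eef_rot: [-0.484, 0.484, -0.515, 0.516]
ft_force: [0.6, -0.2, -0.3]
grip_width: 0.0854
```

Call:
servo_tool(series=[[[-4,0,0,0,0,0,0],[-4,0,0,0,0,0,0],[-4,0,0,0,0,0,0],[-4,0,0,0,0,0,0],[-4,0,0,0,0,0,0],[-4,0,0,0,0,0,0],[-2,0,0,0,0,0,0],[0,0,0,0,0,0,0]]])

```text
time: 47.47
tcp_pos: [0.4286, 0.201, 0.2978]
eef_rot: [0.485, -0.486, 0.514, -0.514]
ft_force: [0.7, -0.8, 0.0]
grip_width: 0.0851
```

Run:
```python
from g import *
from pr import *
rep()
d=grab('top','pics/top6.png');pickle.dump(d,open('top6.pkl','wb'))
for th in(60,75):
    P,m=fm(d,(332,220,358,246),lambda h,c:(h[...,1]<th)&(h[...,2]>70));print('plate',*meas(d,P,.014))
P,m=fm(d,(280,218,312,252),lambda h,c:(h[...,0]<30)&(h[...,1]>90)&(h[...,2]>70));print('roll',*meas(d,P,.0095))
P,m=fm(d,(415,180,455,215),lambda h,c:(c[...,0]>c[...,1]-5));print('tub',*meas(d,P,.02))
for b,z in(((366,185,395,214),.019),((152,178,178,204),.017)):
    P,m=fm(d,b,lambda h,c:(h[...,1]<45)|(h[...,2]<60));print(*meas(d,P,z))
cv2.imwrite('pics/t6.png',cv2.resize(d['frame'][165:255,300:450],None,fx=5,fy=5,interpolation=2)[:,:,::-1])
```

```text
t 47.47 tcp [0.4286 0.201  0.2978] jaw yaw -3.27 j6 1.89 w 0.0851 f [ 0.7 -0.8  0. ] down [-1.5e-03 -5.0e-04 -1.0e+00]
plate [ 0.4069 -0.1737] [ 0.407  -0.1734] [0.0533 0.0542] 86.7
plate [ 0.4069 -0.1737] [ 0.407  -0.1737] [0.0539 0.0556] 86.2
roll [ 0.3968 -0.0081] [ 0.3967 -0.0078] [0.0804 0.0818] 45.3
tub [ 0.5196 -0.464 ] [ 0.52   -0.4634] [0.071  0.0712] 178.8
[ 0.5142 -0.2877] [ 0.5139 -0.2873] [0.0643 0.0665] 135.0
[0.5392 0.411 ] [0.5274 0.4087] [0.0641 0.0656] 91.4
```

View pics/t6.png

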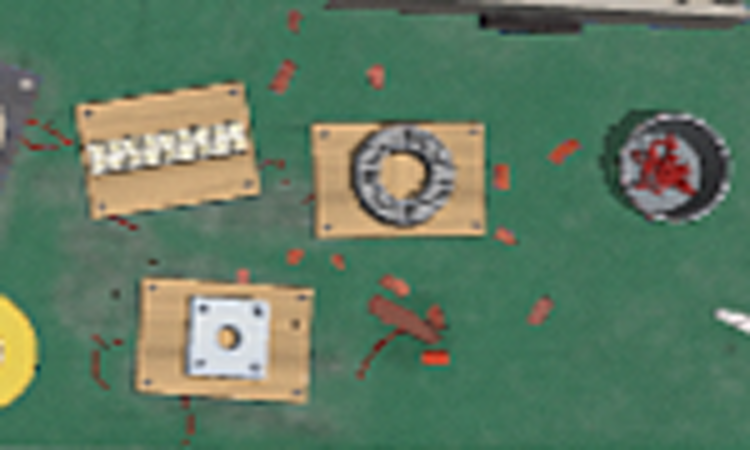

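Run:
```python
from pr import *
d=pickle.load(open('top6.pkl','rb'));d0=pickle.load(open('top0.pkl','rb'))
for ang in(86.6,176.6):
  for w in((-.02,-.009),(.009,.02)):
    ss,o=prof(d,(.406,-.172),ang,.02,.035,w);print('plate',ang,edges(ss,o[:,2],.02,.031))
    ss,o=prof(d0,(.406,-.172),ang,.008,.035,w);print('   sil',ang,edges(ss,o[:,0],.02,.031))
def circ(d,c,z,lo,hi,ch):
    E=[]
    for a in np.arange(0,180,10):
        ss,o=prof(d,c,a,z,hi+.006,(-.001,.001));e,_=edges(ss,o[:,ch] if ch<3 else o[:,0]-o[:,2],lo,hi)
        for s in e:E.append([c[0]+s/1e3*np.cos(np.radians(a)),c[1]+s/1e3*np.sin(np.radians(a))])
    E=np.array(E)
    for _ in range(4):
        A=np.c_[2*E,np.ones(len(E))];x=np.linalg.lstsq(A,(E**2).sum(1),rcond=None)[0];r=np.sqrt(x[2]+x[0]**2+x[1]**2)
        q=np.abs(np.hypot(*(E-x[:2]).T)-r);E=E[q<max(.0015,2*np.median(q))]
    return x[:2].round(4),round(r,4),len(E)
print('L sil',circ(d0,(.5124,-.2876),.008,.026,.037,0),circ(d0,(.5124,-.2876),.008,.012,.022,0))
print('L core outer',circ(d,(.5124,-.2876),.026,.027,.038,3),'hole bottom-ish',circ(d,(.5124,-.2876),.03,.011,.022,3))
print('S sil',circ(d0,(.538,.4219),.008,.015,.025,0),circ(d0,(.538,.4219),.008,.006,.014,0))
d3=pickle.load(open('top5.pkl','rb'))
print('S core',circ(d3,(.538,.4219),.02,.015,.025,3),circ(d3,(.538,.4219),.026,.006,.014,3))
```

```text
plate 86.6 (array([-27.38,  24.12]), np.float64(-1.63))
   sil 86.6 (array([-23.07,  23.74]), np.float64(0.33))
plate 86.6 (array([-27.53,  23.49]), np.float64(-2.02))
   sil 86.6 (array([-24.45,  24.69]), np.float64(0.12))
plate 176.6 (array([-24.69,  24.59]), np.float64(-0.05))
   sil 176.6 (array([-24.62,  24.77]), np.float64(0.08))
plate 176.6 (array([-26.1 ,  23.99]), np.float64(-1.05))
   sil 176.6 (array([-23.77,  25.62]), np.float64(0.93))
L sil (array([ 0.5122, -0.288 ]), np.float64(0.0316), 30) (array([ 0.5119, -0.2879]), np.float64(0.0174), 35)
L core outer (array([ 0.5128, -0.2862]), np.float64(0.0338), 27) hole bottom-ish (array([ 0.5119, -0.2856]), np.float64(0.0148), 33)
S sil (array([0.5375, 0.4217]), np.float64(0.0192), 36) (array([0.5374, 0.4218]), np.float64(0.0103), 36)
S core (array([0.5389, 0.4214]), np.float64(0.0203), 23) (array([0.538 , 0.4224]), np.float64(0.008), 28)
```

Call:
servo_tool(series=[[[3,0,0,0,0,0,0],[4,0,0,0,0,0,0],[4,0,0,0,0,0,0],[4,0,0,0,0,0,0],[4,0,0,0,0,0,0],[4,0,0,0,0,0,0],[4,0,0,0,0,0,0],[4,0,0,0,0,0,0]]])

```text
time: 48.18
tcp_pos: [0.4086, -0.1144, 0.2987]
eef_rot: [-0.484, 0.485, -0.515, 0.516]
ft_force: [1.4, -0.3, -0.4]
grip_width: 0.0854
```

Call:
servo_tool(series=[[[3.5,0,0,0,0,0,0],[2.1,0,0,0,0,0,0],[0.8,0,0,0,0,0,0],[0,0,0,0,0,0,0],[0,0,0,0,0,0,0],[0,0,0,0,0,0,0],[0,0,0,0,0,0,0],[0,0,0,0,0,0,0]]])

```text
time: 48.85
tcp_pos: [0.4061, -0.1747, 0.2987]
eef_rot: [-0.484, 0.485, -0.515, 0.515]
ft_force: [-0.1, -0.7, 0.0]
grip_width: 0.0854
```

Run:
```python
from g import *
rep(.4065,-.1735,.045,-3.4)
```

```text
t 48.85 tcp [ 0.4061 -0.1747  0.2987] jaw yaw -3.41 j6 1.04 w 0.0854 f [-0.1 -0.7  0. ] down [-8.e-04 -1.e-03 -1.e+00]
turn about tool y (rad): -0.000 rows 0.00
now shift cm (tool x,y,z): [-0.15 25.37  0.05]
after turn shift cm (tool x,y,z): [-0.15 25.37  0.05]
tilt fix tool rotvec [0.0007 0.     0.0011]
```

Call:
servo_tool(series=[[[-0.1,3,0.05,0,0,0,0],[0,4,0,0,0,0,0],[0,4,0,0,0,0,0],[0,4,0,0,0,0,0],[0,4,0,0,0,0,0],[0,4,0,0,0,0,0],[0,2,0,0,0,0,0],[0,0.4,0,0,0,0,0]]])

```text
time: 49.52
tcp_pos: [0.4046, -0.1732, 0.0417]
eef_rot: [0.484, -0.486, 0.517, -0.513]
ft_force: [-0.4, 0.2, 0.0]
grip_width: 0.0854
```

Call:
servo_tool(series=[[[0,0,0,0,0,0,0],[0,0,0,0,0,0,0],[0,0,0,0,0,0,0],[0,0,0,0,0,0,0],[0,0,0,0,0,0,0],[0,0,0,0,0,0,0],[0,0,0,0,0,0,0],[0,0,0,0,0,0,0]]])

```text
time: 50.18
tcp_pos: [0.4063, -0.1751, 0.0448]
eef_rot: [-0.484, 0.485, -0.515, 0.515]
ft_force: [-0.6, 0.5, -0.6]
grip_width: 0.0853
```

Run:
```python
from g import *
rep(.406,-.1735,.0195,-3.4)
```

```text
t 50.18 tcp [ 0.4063 -0.1751  0.0448] jaw yaw -3.5 j6 1.04 w 0.0853 f [-0.6  0.5 -0.6] down [-8.0e-04 -1.2e-03 -1.0e+00]
turn about tool y (rad): -0.002 rows 0.01
now shift cm (tool x,y,z): [-0.16  2.53 -0.04]
after turn shift cm (tool x,y,z): [-0.16  2.53 -0.04]
tilt fix tool rotvec [0.0007 0.     0.0012]
```

Call:
servo_tool(series=[[[-0.1,1.2,-0.03,0,0,0,0.1],[0,1,0,0,0,0,0.1],[0,0.3,0,0,0,0,0.1],[0,0,0,0,0,0,0.2],[0,0,0,0,0,0,0.3],[0,0,0,0,0,0,0.4],[0,0,0,0,0,0,1],[0,0,0,0,0,0,1]]])

```text
time: 50.85
tcp_pos: [0.4063, -0.1742, 0.0205]
eef_rot: [-0.484, 0.485, -0.515, 0.515]
ft_force: [-2.6, 0.7, 12.0]
grip_width: 0.0479
```

Call:
servo_tool(series=[[[0,0,0,0,0,0,1],[0,-0.15,0,0,0,0,1],[0,-0.15,0,0,0,0,1],[-0.1,0,0,0,0,0,1],[-0.08,0,0,0,0,0,1],[0,0,0,0,0,0,1],[0,0,0,0,0,0,1],[0,0,0,0,0,0,1]]])

```text
time: 51.52
tcp_pos: [0.4061, -0.1722, 0.0225]
eef_rot: [0.484, -0.485, 0.515, -0.515]
ft_force: [0.8, -0.7, -2.0]
grip_width: 0.0479
```

Call:
servo_tool(series=[[[0,0.1,0,0,0,0,1],[0,0.1,0,0,0,0,1],[0,0.08,0,0,0,0,1],[0,0,0,0,0,0,1],[0,0,0,0,0,0,1],[0,0,0,0,0,0,0.3],[0,0,0,0,0,0,0.1],[0,0,0,0,0,0,0]]])

```text
time: 52.18
tcp_pos: [0.4062, -0.1723, 0.0197]
eef_rot: [-0.484, 0.485, -0.515, 0.515]
ft_force: [-0.8, -0.3, -0.2]
grip_width: 0.081
```

Call:
servo_tool(series=[[[0,0,0,0,0,0,0],[0,-1,0,0,0,0,0],[0,-3,0,0,0,0,0],[0,-4,0,0,0,0,0],[0,-4,0,0,0,0,0],[0,-4,0,0,0,0,0],[0,-4,0,0,0,0,0],[0,-4,0,0,0,0,0]]])

```text
time: 52.85
tcp_pos: [0.4059, -0.1716, 0.2619]
eef_rot: [-0.484, 0.485, -0.515, 0.515]
ft_force: [1.8, -0.9, -0.1]
grip_width: 0.0855
```

Call:
servo_tool(series=[[[-2,-3,0,0,0,0,0],[-4,0,0,0,0,0,0],[-4,0,0,0,0,0,0],[-4,0,0,0,0,0,0],[-4,0,0,0,0,0,0],[-4,0,0,0,0,0,0],[-4,0,0,0,0,0,0],[-4,0,0,0,0,0,0]]])

```text
time: 53.52
tcp_pos: [0.4242, 0.1295, 0.2895]
eef_rot: [-0.484, 0.485, -0.515, 0.515]
ft_force: [1.9, -1.3, 0.7]
grip_width: 0.0857
```

Call:
servo_tool(series=[[[-2,0,0,0,0,0,0],[0,0,0,0,0,0,0],[0,0,0,0,0,0,0],[0,0,0,0,0,0,0],[0,0,0,0,0,0,0],[0,0,0,0,0,0,0],[0,0,0,0,0,0,0],[0,0,0,0,0,0,0]]])

```text
time: 54.18
tcp_pos: [0.426, 0.1469, 0.2895]
eef_rot: [-0.484, 0.485, -0.515, 0.515]
ft_force: [0.5, 0.7, -0.2]
grip_width: 0.0853
```

Run:
```python
from g import *
from pr import *
rep()
d=grab('top','pics/top7.png');pickle.dump(d,open('top7.pkl','wb'))
for th in(60,75):
    P,m=fm(d,(332,220,358,246),lambda h,c:(h[...,1]<th)&(h[...,2]>70));print('plate',*meas(d,P,.014))
for ang in(86.6,176.6):
  for w in((-.02,-.009),(.009,.02)):
    ss,o=prof(d,(.406,-.172),ang,.02,.035,w);print('plate',ang,edges(ss,o[:,2],.02,.031))
cv2.imwrite('pics/t7.png',cv2.resize(d['frame'][165:255,140:450],None,fx=2.5,fy=2.5,interpolation=2)[:,:,::-1])
cv2.imwrite('pics/t8.png',cv2.resize(d['frame'][214:252,322:368],None,fx=12,fy=12,interpolation=2)[:,:,::-1])
```

```text
t 54.18 tcp [0.426  0.1469 0.2895] jaw yaw -3.56 j6 1.78 w 0.0853 f [ 0.5  0.7 -0.2] down [-9.e-04 -1.e-03 -1.e+00]
plate [ 0.4075 -0.1719] [ 0.4074 -0.1719] [0.0533 0.0539] 87.1
plate [ 0.4077 -0.1719] [ 0.4076 -0.1719] [0.0546 0.0548] 86.3
plate 86.6 (array([-24.79,  24.63]), np.float64(-0.08))
plate 86.6 (array([-25.37,  26.47]), np.float64(0.55))
plate 176.6 (array([-25.32,  24.27]), np.float64(-0.53))
plate 176.6 (array([-26.07,  22.8 ]), np.float64(-1.63))
```

View pics/t8.png

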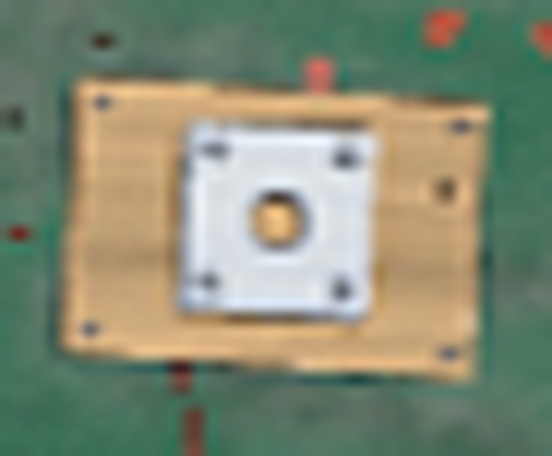

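View pics/t7.png

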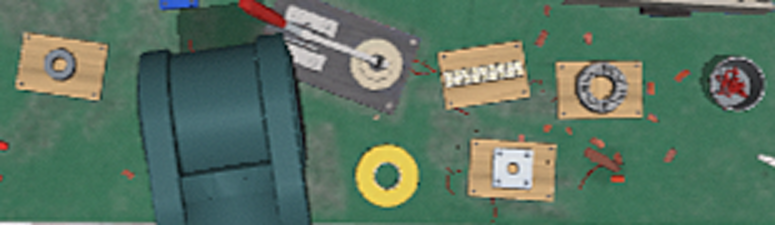

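All four parts lie flat on their tiles, centred to about 1–1.5 mm, and nothing else has moved. I'm handing the job in.

```bash
python3 -c "
from cell import *
print(finish_job())"
```

```text
the job is handed in; nothing more can be done
None
```

I placed the large core, small core, strip and plate, in that order, each flat on its own tile. The strip and the plate were about 2 mm off along their tiles, so I regrasped and nudged each once. I handed the job in at about 54 s of the 128 s, with the gripper open and clear.

What my last camera checks showed:
- **Large core:** the fits disagree by about 2 mm. They put it 0–2 mm off in x and up to about 2 mm in y, with the tile edge disturbing the x value. I left it as placed.
- **Small core:** within about 1.5 mm of its silhouette.
- **Strip:** across the tile it is within about 0.5 mm. Along it, edge readings scattered between about 1 and 1.5 mm off, and the angle agrees with the silhouette.
- **Plate:** within about 0.5 mm in y and about 1–1.5 mm in x (one mask fit is biased by shadow). Its angle is within about 0.5° of the silhouette.
- **Bystanders:** before the last plate nudge, the tub and roll measured where they started, and both look unmoved in the final picture. I never went near the blue or purple look-alikes.

The highest force I read was about 19 N upward, while setting the strip down.

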